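Clamp a brake bracket on the workshop rest

TASK

Clamp the loose brake bracket where it lies on its rest. Slide the free jaw of the upright bar clamp gently down its bar until the foot bears on the bracket and the jaw tilts nose-up and binds, then turn the orange handle clockwise until about half of the foot's yellow stem has disappeared into its sleeve, and let go. Do not shift the bracket, crush the stem home or disturb the things around.

Things in the scene. Friction and masses are not known exactly. Their poses are not given: they have to be found in the camera images.
- bracket: Loose grey-brown steel brake bracket (about 0.6 kg): a flat bar 50 x 118 x 14 mm with a round boss (34 mm across, 20 mm high, dark hole) at each end, 158 mm long over the bosses. Origin: centre of its underside; z up, y along its length. It lies on the rest block, under the clamp's foot.
- push_point (a point): Point on top of the free jaw's dark steel arm, on its centre line, 50 mm from the axis of the upright bar. The arm is 24 mm wide and 22 mm high. Axes: x along the arm towards the bar, y across, z up. The screw axis is 60 mm away in -x. The jaw's black collar round the bar is 47 x 32 x 50 mm; its top is 14 mm above this point.
- jaw (a joint): Slide of the free jaw down the bar, m: 0 top, growing downwards, to 0.08; starts at 0 to 0.015, foot 25 to 55 mm above the bracket. Pushed down at push_point it slides with 2 to 7 N. When the foot meets the work the arm rocks nose-up and its rear pin bites into the bar's serrated rear edge (4.6 mm pitch): the push rises; 10 N of push leaves 3 to 10 N under the foot. It stays where it is let go.
- jaw_tilt (a joint): Tilt of the free jaw on its bar, rad, from its play: about -0.036 with the nose (screw end) hanging down, as it starts; +0.02 to +0.05 nose up, when it has bound against the work.
- handle_grip (a point): Centre of the orange T-handle bar on top of the screw: 56 mm long, 14 mm thick, 24 mm high, 35 mm above the arm's top face, 110 mm from the bar's axis. Axes: x along the handle's length, y across its thickness (pinch it so), z up. It turns with the handle and does not rise or sink on the jaw as it turns.
- handle (a joint): Turn of the handle, rad, growing clockwise seen from above, which drives the foot down 3 mm per rad; some of this first tilts the jaw or is lost as it settles back into a notch, so the turn needed differs (1.5 to 3.5 rad). Starts at 0 to 0.3, range 0 to 12. Takes about 0.14 N m unloaded, up to 0.25 N m loaded, and stays where it is left.
- spring (a joint): How far the yellow stem of the foot is pushed up into its dark sleeve, m: 0 free (12 mm of yellow shows), 0.012 home. Its spring gives about 3.5 N per mm, so 0.006 (half gone) is a clamping force of about 21 N.
- foot: Black rubber foot disc of the clamp, 28 mm across and 6 mm thick, under the yellow stem; origin at the centre of its underside where it meets the bracket.
- spray_can: Bystander: upright spray can, 54 mm across and 150 mm high, origin at the centre of its underside.
- socket: Bystander: upright steel wheel-nut socket, 34 mm across and 45 mm high, origin at the centre of its underside.
- spanner: Bystander: spanner 170 mm long lying on the bench, origin at the middle of its underside.
- rest: Fixed aluminium rest block, 60 x 70 mm; its top is 70 mm above its origin. It sticks out of the base plate to a height that differs from start to start: top 55 to 67 mm above the bench.
- station: Fixed clamp stand: blue base plate 225 x 120 x 20 mm with an upright steel bar 25 x 10 mm, bar top 199 mm above the bench. Origin: on the bench, under the screw axis and the middle of the rest. The bar's axis stands 110 mm away in its +x; the free jaw's arm reaches back from the bar over the rest.

How it is judged (in metres and radians):
On the way, in this order (a step that is already met when the one before it is completed fails the run):
1. before the handle is turned, the free jaw is slid down until the foot presses the bracket with more than 2 N and the jaw has tilted nose-up by more than 0.01 rad (contact force between foot and bracket above 2 N and value of joint jaw_tilt above 0.01 rad and value of joint handle below 0.6 rad), for 0.2 s.
2. the handle is screwed tight: foot force over 16 N, handle past 0.6 rad (contact force between foot and bracket above 16 N and value of joint handle above 0.6 rad), for 0.3 s.
At the end, for the whole second after the job is handed in: The jaw is bound on its bar, tilted nose-up by more than 0.01 rad, the handle is turned past 0.6 rad, and the foot presses the bracket, at rest, with 16 to 32 N (4.6 to 9.1 mm of the yellow stem gone) (all of step 2 and contact force between foot and bracket below 32 N and value of joint jaw_tilt above 0.01 rad and linear speed of bracket below 0.01 m/s and velocity of joint handle below 0.05 rad/s); the robot touches nothing.
It fails at once if the foot is pressed on the bracket with more than 18 N before the handle has been turned (handle under 0.35 rad) (contact force between foot and bracket above 18 N and value of joint handle below 0.35 rad).
It fails at once if the clamp is overtightened: foot force over 38 N, the stem nearly home (contact force between foot and bracket above 38 N).
It fails at once if the bracket is shifted more than 12 mm (distance of bracket from where it was at the start of the episode above 0.012 m).
It fails at once if a bystander is moved more than 30 mm (distance of any of spray_can, socket, spanner from where it was at the start of the episode above 0.03 m).
It also fails if it takes over 64 s, if anything falls off the work surface, if the arm or the gripper's body presses on something with over 40 N, if the wrist force passes 120 N, or if a joint passes its speed limit or range.

ROBOT

A 6-joint arm with a two-finger parallel gripper is mounted at the origin on the work surface. World frame = base frame: x ahead of the robot, y to its left, z up, the work surface at z = 0. Lengths are in mm, angles in rad, forces in N, time in s.
With the tool pointing down it reaches from about 350 to 975 mm from the base axis. Payload 17.4 kg.
Tool frame: the origin (TCP) lies where the fingers leave the gripper's body, on its centre line; the fingertips stand 73 mm ahead of it and the grasp point (between the pads) lies 54 mm ahead of it; x points along the fingers, z is the direction in which the jaws open and shut, and the axes are right-handed (so a half turn about x gives the same grasp; the last joint's range is limited). The gripper opens to 85 mm and grips with 20 to 120 N. Pads are 22 mm wide; open, the fingers measure 114 mm over their backs; the gripper's body (76 mm by 85 mm) begins 54 mm behind the grasp point. The pads swing forward as they close: fully open they stand 13 mm farther back than shut.
Start: joints at [-1.155, 0.116, 1.442, -0, 1.584, -0.038], TCP at [295.901, -606.692, 303.903] pointing down, gripper open.
Joint ranges: [-2.83, 2.83], [-0.83, 2.19], [0.07, 2.5], [-1.14, 4.28], [0.01, 3], [-2.97, 2.97]. Speed limits (rad/s): [1.89, 1.89, 2.22, 3.14, 3.14, 3.14].

INTERFACE

Orientations are given as a rotation vector (axis times angle).
In Python, from rig import env gives the robot as it stands.
- The arm moves only by the shell command python3 -m jog 'ROWS'. ROWS is JSON, a list of rows, each a list of 3 entries, a list of its own where there are three numbers: the shift along the tool's x, y, z normalised to -1 to 1, where 1 is 0.75 m, then the turn, a rotation vector about the tool's x, y, z normalised to -1 to 1, where 1 is 6 degrees, then the closure, from -1 (fully open) to 1 (shut). A call has 1 to 20 rows; each row shifts and turns the pose as measured when the row begins, along the tool's axes as they then stand; what a row does not reach is not made up. A row lasts 1/10 s, in which the tool goes at most 50 mm and 8.59 degrees, less where a joint would pass 70% of its speed; a pose out of reach is approached as far as the arm can. A call with a number of a shift or a turn outside -1 to 1 is refused whole. A call with a gripper value outside its range is refused whole. The fingers move at their own pace and stop on an object; the grip force is fixed at half the most. Time passes only in rows, so rows that do not move let the fingers close. It gives the time, the measured TCP pose, the force and the opening at its end, in the units of the state.
- env.get_state(): the state, without advancing time (a new reading comes with each control period).
- env.camera(name): name is "side" or "top" or "wrist"; returns a dict with "color" (480x640x3 uint8, red, green, blue), "z_map" (480x640 float32, mm along the optical axis (not along the pixel's ray), 0 where there is no reading), "fov_y" (degrees; the focal length in pixels is half the picture's height over the tangent of half this angle, whatever the lens; pixels are square), "cx", "cy" (the principal point, pixels), "distortion" ([k1, k2, p1, p2, k3] as OpenCV has them; the pictures are not rectified), "T" (4x4, takes a point from camera to world coordinates). Camera axes: x right, y up, looking along -z (the intrinsics and any distortion apply to the point x, -y, -z); pixel columns grow to the right and rows downward; lengths in mm; the calibration is good to about 2 mm. A picture is of the moment at which its call begins.
- env.finish_job(): hands the job in, once; it reports no verdict.
The state is a dict: "t": time; "joint_pos": joint angles; "qvel": joint speeds; "joint_efforts": joint torques, N m; "ee_pos": TCP position; "tool_rot": TCP orientation; "wrist_force": force on the tool from outside, world axes, zero at the start; "wrist_torque": the same for the moment, N m; "width": opening from 0.0 (shut) to 1.0 (fully open).
Only numpy, scipy, OpenCV 4.12 (cv2) and the standard library are available. Lean on these libraries where they do the work, as an engineer would, in place of code of your own. Each camera call takes 0.05 s, during which the arm holds its last target.

## Working session

There is one attempt and no reset: what is moved stays moved. The work goes in short steps, Python scripts to look and compute and a shell command to move; the robot and the scene stay as the last step left them, time stands still between calls to the robot, and variables do not carry over. Pictures are saved under pics/ and viewed, and the job is handed in when it is done.

```bash
ls; mkdir -p pics; cat > h.py <<'E'
import numpy as np, cv2
from rig import env
from scipy.spatial.transform import Rotation as R
def cam(n,save=None):
    c=env.camera(n)
    if save: cv2.imwrite(f'pics/{save}.png',c['color'][:,:,::-1])
    return c
def K(c):
    f=240/np.tan(np.radians(c['fov_y'])/2)
    return np.array([[f,0,c['cx']],[0,f,c['cy']],[0,0,1.]])
def rays(c,uv):
    p=cv2.undistortPoints(np.array(uv,float).reshape(-1,1,2),K(c),np.array(c['distortion'],float)).reshape(-1,2)
    d=np.c_[p[:,0],-p[:,1],-np.ones(len(p))]
    return d
def pts(c,uv):
    uv=np.array(uv).reshape(-1,2); d=rays(c,uv); z=c['z_map'][uv[:,1].astype(int),uv[:,0].astype(int)]
    P=d*z[:,None]; T=np.array(c['T']); Q=P@T[:3,:3].T+T[:3,3]; Q[z==0]=np.nan; return Q
def onz(c,uv,h):
    d=rays(c,uv); T=np.array(c['T']); D=d@T[:3,:3].T; return T[:3,3]+D*((h-T[2,3])/D[:,2])[:,None]
def proj(c,P):
    T=np.array(c['T']); q=(np.array(P,float).reshape(-1,3)-T[:3,3])@T[:3,:3]
    q=q*[1,-1,-1]
    return cv2.projectPoints(q,np.zeros(3),np.zeros(3),K(c),np.array(c['distortion'],float))[0].reshape(-1,2)
def st():
    s=env.get_state(); print('t',s['t'],'pos',np.round(s['ee_pos'],1),'rot',np.round(s['tool_rot'],3),'F',np.round(s['wrist_force'],2),'M',np.round(s['wrist_torque'],3),'w',s['width'],'q',np.round(s['joint_pos'],3)); return s
E
python3 - <<'E'
from h import *
s=st(); print(R.from_rotvec(s['tool_rot']).as_matrix().round(3))
for n in ['side','top','wrist']:
    c=cam(n,n+'0'); print(n,c['fov_y'],c['cx'],c['cy'],c['distortion'],np.round(c['T'],3).tolist())
E
```

```text
pics
t 0.0 pos [ 295.9 -606.6  303.1] rot [ 0.869  1.391 -0.868] F [0.48 0.05 0.25] M [-0.015  0.039 -0.049] w 0.9980430905205222 q [-1.155  0.116  1.442 -0.     1.584 -0.038]
[[-0.     0.899  0.438]
 [ 0.001  0.438 -0.899]
 [-1.     0.    -0.001]]
side 53.71799602360242 319.14668661235254 244.64667844072716 [-0.02291543  0.          0.          0.          0.        ] [[0.484, -0.524, 0.701, 1181.972], [0.875, 0.283, -0.392, -314.83], [0.007, 0.803, 0.596, 692.154], [0.0, 0.0, 0.0, 1.0]]
top 56.64900110387832 321.8776208106889 239.47383036527683 [-0.02726085  0.          0.          0.          0.        ] [[-0.014, 0.999, -0.048, 492.4], [-0.999, -0.016, -0.028, 14.121], [-0.029, 0.047, 0.998, 980.857], [0.0, 0.0, 0.0, 1.0]]
wrist 67.19315923223624 318.5267183328204 239.41681620418396 [-0.05261579  0.          0.          0.          0.        ] [[0.44, 0.864, 0.244, 357.738], [-0.898, 0.424, 0.119, -576.618], [-0.001, -0.272, 0.962, 373.412], [0.0, 0.0, 0.0, 1.0]]
```

View pics/side0.png

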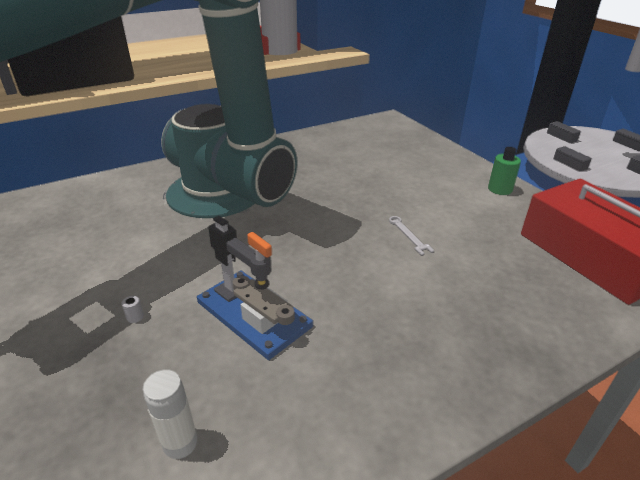

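View pics/top0.png

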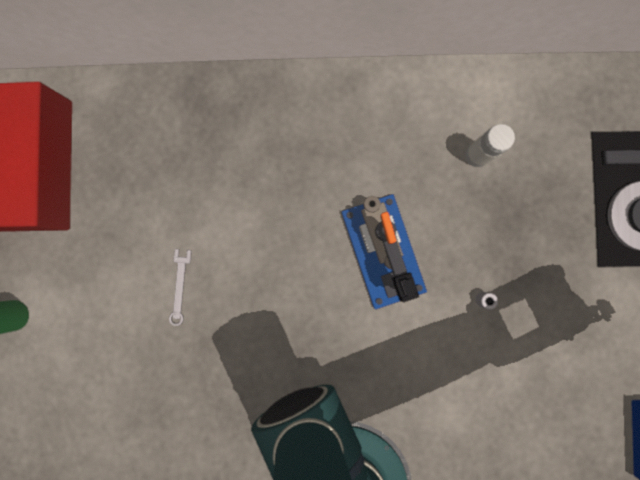

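The top view shows the clamp, with its bar near (405,287) and the orange handle near (390,228). The can, socket and spanner are well clear of it. Next I'll measure.

```bash
python3 - <<'E'
from h import *
c=cam('top');im=c['color'];cv2.imwrite('pics/topz.png',cv2.resize(im[180:320,320:450],None,fx=5,fy=5,interpolation=2)[:600,:,::-1])
s=cam('side');cv2.imwrite('pics/sidez.png',cv2.resize(s['color'][205:360,185:325],None,fx=5,fy=5,interpolation=2)[:600,:,::-1][:, :])
for n,k in (('top',c),('side',s)):
    hsv=cv2.cvtColor(k['color'],cv2.COLOR_RGB2HSV)
    for nm,lo,hi in (('orange',(3,150,100),(18,255,255)),('blue',(105,120,60),(120,255,255)),('yellow',(22,120,60),(35,255,255))):
        m=cv2.inRange(hsv,lo,hi); box=np.zeros_like(m); 
        if n=='top': box[180:320,320:450]=1
        else: box[205:360,185:325]=1
        m*=box
        v,u=np.nonzero(m)
        if len(u)==0: print(n,nm,0);continue
        uv=np.c_[u,v]; P=pts(k,uv); P=P[~np.isnan(P[:,0])]
        print(n,nm,len(u),'uv',uv.mean(0).round(1),'median',np.median(P,0).round(1),'z pct',np.percentile(P[:,2],[5,25,50,75,95]).round(1))
        if nm=='orange':
            Q=P[P[:,2]>np.percentile(P[:,2],80)-5]; print('  top face mean',Q.mean(0).round(1)); r=cv2.minAreaRect(Q[:,:2].astype(np.float32)); print(r)
        if nm=='blue':
            Q=P[abs(P[:,2]-20)<4]; r=cv2.minAreaRect(Q[:,:2].astype(np.float32)); print('  ',r,cv2.boxPoints(r).round(1).tolist())
E
```

```text
top orange 261 uv [387.9 227.8] median [547.4 -78.7 208.6] z pct [203.8 207.4 208.6 209.4 210.9]
  top face mean [548.2 -78.8 208.6]
((548.5576782226562, -78.9271469116211), (54.28759002685547, 13.894584655761719), 14.282602310180664)
top blue 2528 uv [380.6 255.1] median [494.6 -75.9  18.8] z pct [16.  17.6 18.8 20.  21.7]
   ((511.658935546875, -90.81338500976562), (222.0869903564453, 118.01351165771484), 17.631935119628906) [[388.0, -68.19999694824219], [423.70001220703125, -180.6999969482422], [635.4000244140625, -113.4000015258789], [599.5999755859375, -0.8999999761581421]]
top yellow 0
side orange 322 uv [259.1 243.9] median [557.5 -83.7 205.6] z pct [191.4 197.7 205.6 209.6 211.2]
  top face mean [553.3 -82.8 209.2]
((553.1096801757812, -81.71944427490234), (55.2647705078125, 13.370278358459473), 12.54536247253418)
side blue 1746 uv [239.8 320. ] median [ 527.7 -132.4   19.6] z pct [10.  18.5 19.6 20.5 21.7]
   ((514.6199340820312, -93.97872924804688), (224.8551788330078, 119.1575927734375), 17.57202911376953) [[389.5, -71.0999984741211], [425.3999938964844, -184.6999969482422], [639.7999877929688, -116.80000305175781], [603.7999877929688, -3.200000047683716]]
side yellow 18 uv [261.  282.4] median [553.3 -85.4 112.8] z pct [110.  111.5 112.8 114.7 117.7]
```

View pics/topz.png

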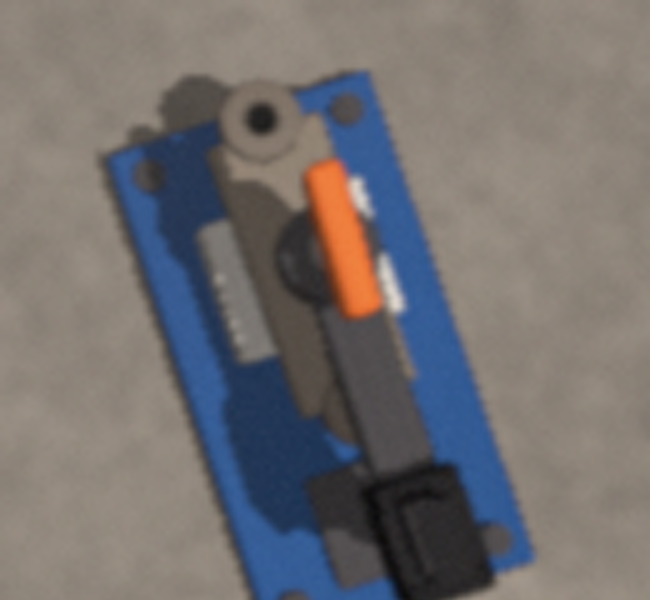

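View pics/sidez.png

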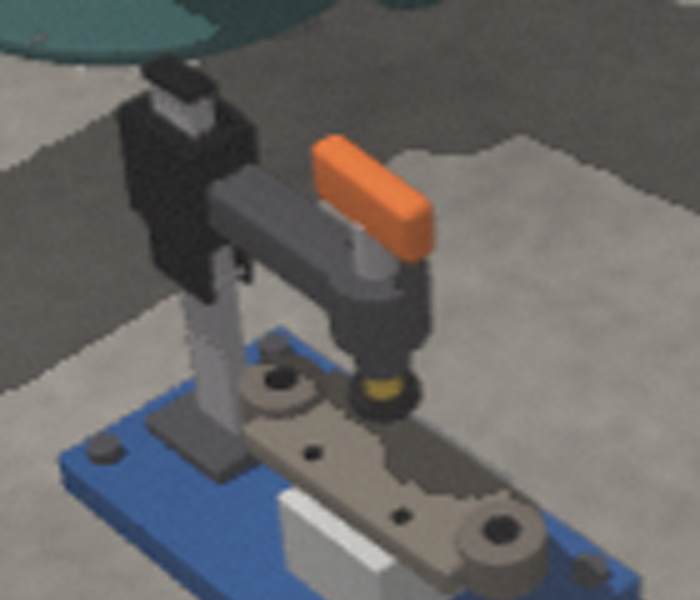

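The handle centre is near (550,-80) and the arm points towards (-0.953,-0.302). The arm, collar and bar sit where that predicts. I'll check heights and the plan positions before moving.

```bash
python3 - <<'E'
from h import *
c=cam('top');s=cam('side')
def z2(x,y,S):  # zoom->full
    return 
def show(k,name,uvs):
    P=pts(k,uvs); print(name,np.round(P,1).tolist())
o=lambda L,x0,y0:[[int(round(x0+a/5)),int(round(y0+b/5))] for a,b in L]
show(c,'top: arm',o([(370,370),(390,420),(360,350)],320,180))
show(c,'top: collar',o([(390,500),(470,500),(440,580),(430,470)],320,180))
show(c,'top: barTop',o([(430,530)],320,180))
show(c,'top: bracket',o([(280,340),(300,380),(240,180)],320,180))
show(c,'top: rest',o([(240,320)],320,180))
show(s,'side arm top',o([(250,190),(280,215),(310,235)],185,205))
show(s,'side bracket',o([(340,460),(360,480),(290,430)],185,205))
show(s,'side foot',o([(380,405),(400,408)],185,205))
show(s,'side collar top',o([(135,100),(240,125)],185,205))
show(s,'side cap',o([(180,75)],185,205))
# cap/collar triangulated; predicted positions
scr=np.array([551,-80.5]);d=np.array([-.953,-.302])
for nm,l,h in (('pp',60,162),('bar',110,199),('collar',110,176)):
    p=np.r_[scr+l*d,h]; print(nm,p.round(1),'top zoom',((proj(c,p)-[320,180])*5).round(0),'side zoom',((proj(s,p)-[185,205])*5).round(0))
E
```

```text
top: arm [[502.8, -93.9, 165.7], [484.5, -100.9, 165.1], [510.2, -90.5, 165.4]]
top: collar [[456.1, -98.2, 179.7], [448.3, -155.0, 18.6], [429.0, -112.2, 199.5], [466.6, -112.6, 179.9]]
top: barTop [[446.4, -109.1, 199.4]]
top: bracket [[516.9, -70.3, 69.6], [500.4, -77.9, 71.1], [582.6, -55.2, 70.9]]
top: rest [[525.8, -55.1, 56.4]]
side arm top [[486.0, -104.9, 167.6], [503.4, -100.0, 165.7], [521.0, -95.2, 166.5]]
side bracket [[543.5, -100.2, 75.9], [557.5, -97.9, 76.1], [513.5, -109.1, 71.1]]
side foot [[556.0, -86.9, 107.8], [561.2, -81.2, 107.0]]
side collar top [[429.1, -128.4, 181.7], [462.6, -98.7, 180.7]]
side cap [[446.5, -114.5, 198.9]]
pp [493.8 -98.6 162. ] top zoom [[382. 395.]] side zoom [[275. 208.]]
bar [ 446.2 -113.7  199. ] top zoom [[443. 530.]] side zoom [[182.  74.]]
collar [ 446.2 -113.7  176. ] top zoom [[433. 527.]] side zoom [[189. 124.]]
```

Heights agree: arm top 165, collar top 180, bar top 199, bracket top about 71, foot underside about 105. That gives a gap of about 34 mm. Next, the approach above the push point with the gripper shut.

```bash
cat >> h.py <<'E'
YD=np.array([.953,.302,0]); YD/=np.linalg.norm(YD)
def Rt(yd,tilt=0):
    x=np.array([0,0,-1.]); y=np.array(yd,float); y/=np.linalg.norm(y); z=np.cross(x,y)
    return R.from_matrix(np.c_[x,y,z])*R.from_euler('z',tilt,degrees=True)
def plan(tcp,Rg):
    s=st(); Rc=R.from_rotvec(s['tool_rot']); d=Rc.inv().apply(np.array(tcp)-s['ee_pos']); w=(Rc.inv()*Rg).as_rotvec()
    print('shift mm(tool)',d.round(1),'norm',(d/750).round(4),'rot deg',np.degrees(w).round(2),'norm',(np.degrees(w)/6).round(3))
E
python3 - <<'E'
from h import *
Rg=Rt(YD,-6); tip=np.array([499.5,-96.8,215])
tcp=tip-73*Rg.as_matrix()[:,0]; print(tcp,Rg.as_matrix().round(3))
plan(tcp,Rg)
E
```

```text
[506.77407592 -94.49488885 287.60009836] [[-0.1    0.948  0.302]
 [-0.032  0.3   -0.953]
 [-0.995 -0.105 -0.   ]]
t 0.35 pos [ 295.9 -606.7  303.8] rot [ 0.869  1.391 -0.869] F [ 0.21 -0.67 -0.51] M [ 0.04  -0.013  0.011] w 0.9997650797404833 q [-1.155  0.116  1.442 -0.     1.584 -0.038]
shift mm(tool) [  16.2  414.1 -367.9] norm [ 0.0216  0.5521 -0.4905] rot deg [ 8.41  0.43 -5.99] norm [ 1.402  0.071 -0.998]
```

```bash
python3 -m jog '[[[0,0.046,-0.041],[0,0,0],1],[[0,0.046,-0.041],[0,0,0],1],[[0,0.046,-0.041],[0,0,0],1],[[0,0.046,-0.041],[0,0,0],1],[[0,0.046,-0.041],[0,0,0],1],[[0,0.046,-0.041],[0,0,0],1],[[0,0.046,-0.041],[0,0,0],1],[[0,0.046,-0.041],[0,0,0],1],[[0,0.046,-0.041],[0,0,0],1],[[0,0.046,-0.041],[0,0,0],1],[[0,0,0],[0.7,0,-0.5],1],[[0,0,0],[0.7,0,-0.5],1],[[0,0,0],[0,0,0],1]]'; python3 - <<'E'
from h import *
Rg=Rt(YD,-6); tip=np.array([499.5,-96.8,215])
plan(tip-73*Rg.as_matrix()[:,0],Rg)
E
```

```text
t: 1.65
ee_pos: [475.5, -161.8, 303.5]
tool_rot: [0.917, 1.392, -1.066]
wrist_force: [-0.3, -0.8, 0.8]
width: -0.0
t 1.65 pos [ 475.5 -161.8  303.5] rot [ 0.917  1.392 -1.066] F [-0.31 -0.8   0.78] M [ 0.03  -0.065 -0.038] w -6.139008561682761e-05 q [-0.348 -0.226  1.772 -0.07   1.673  0.916]
shift mm(tool) [ 10.2  51.2 -55.1] norm [ 0.0135  0.0683 -0.0735] rot deg [-0.34  0.47 -0.02] norm [-0.057  0.079 -0.003]
```

```bash
python3 -m jog '[[[0.0065,0.034,-0.037],[0,0.04,0],1],[[0.0065,0.034,-0.037],[0,0.04,0],1],[[0,0,0],[0,0,0],1],[[0,0,0],[0,0,0],1]]'; python3 - <<'E'
from h import *
Rg=Rt(YD,-6); tip=np.array([499.5,-96.8,175])
plan(tip-73*Rg.as_matrix()[:,0],Rg)
c=cam('wrist','wrist1')
c=cam('top');cv2.imwrite('pics/topz1.png',cv2.resize(c['color'][180:320,320:450],None,fx=4,fy=4,interpolation=2)[:,:,::-1])
E
```

```text
t: 2.05
ee_pos: [507.3, -93.1, 288.0]
tool_rot: [0.922, 1.399, -1.054]
wrist_force: [0.2, -0.3, 0.1]
width: -0.002
t 2.05 pos [507.3 -93.1 288. ] rot [ 0.922  1.399 -1.054] F [ 0.16 -0.34  0.15] M [ 0.039 -0.039  0.044] w -0.002461400192426892 q [-0.211 -0.187  1.764 -0.048  1.651  1.051]
shift mm(tool) [40.3  3.   1.2] norm [0.0537 0.004  0.0016] rot deg [ 0.03 -0.05 -0.36] norm [ 0.005 -0.008 -0.06 ]
```

View pics/wrist1.png

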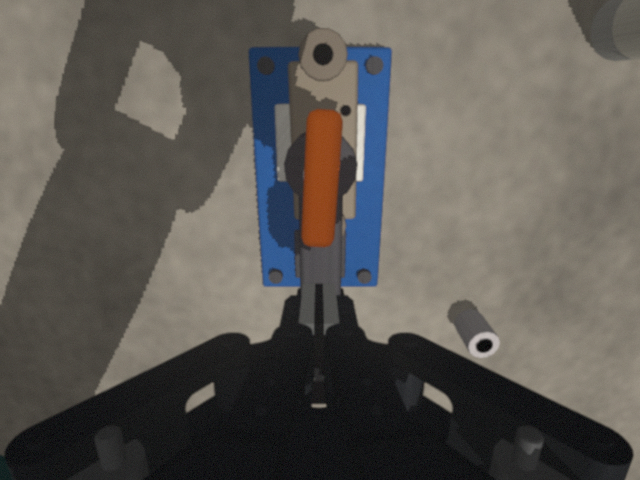

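The wrist view shows the shut fingertips centred over the arm at about (320,300), with the handle at (322,178) ahead of them. I'll descend to the arm.

```bash
python3 -m jog '[[[0.027,0.002,0.001],[0,0,0],1],[[0.027,0.002,0.0006],[0,0,-0.06],1],[[0,0,0],[0,0,0],1],[[0.0066,0.0007,0],[0,0,0],1],[[0.004,0.0004,0],[0,0,0],1],[[0,0,0],[0,0,0],1]]'; python3 -c "
from h import *
s=st();m=R.from_rotvec(s['tool_rot']).as_matrix();print('tip',s['ee_pos']+73*m[:,0])"
```

```text
t: 2.75
ee_pos: [505.8, -98.5, 239.5]
tool_rot: [0.922, 1.398, -1.06]
wrist_force: [0.5, 0.3, -0.4]
width: -0.0
t 2.75 pos [505.8 -98.5 239.5] rot [ 0.922  1.398 -1.06 ] F [ 0.53  0.35 -0.41] M [ 0.015 -0.083 -0.031] w -0.0003589751512234327 q [-0.22  -0.167  1.826 -0.051  1.571  1.05 ]
tip [ 498.72304192 -100.7607949   166.8484664 ]
```

```bash
python3 -m jog '[[[0,0,-0.0047],[0,0,0],1],[[0,0,0],[0,0,0],1],[[0.004,0.0004,0],[0,0,0],1],[[0.004,0.0004,0],[0,0,0],1]]'; python3 -c "
from h import *
s=st();m=R.from_rotvec(s['tool_rot']).as_matrix();print('tip',s['ee_pos']+73*m[:,0])"
```

```text
t: 3.15
ee_pos: [505.3, -94.8, 235.8]
tool_rot: [0.922, 1.395, -1.059]
wrist_force: [-5.9, 0.7, 13.4]
width: -0.006
t 3.15 pos [505.3 -94.8 235.8] rot [ 0.922  1.395 -1.059] F [-5.95  0.73 13.39] M [0.069 0.99  0.015] w -0.005604843385711333 q [-0.214 -0.17   1.834 -0.051  1.562  1.057]
tip [498.41419385 -97.15747473 163.11761576]
```

```bash
python3 -m jog '[[[0.004,0.0004,0],[0,0,0],1],[[0.004,0.0004,0],[0,0,0],1],[[0.004,0.0004,0],[0,0,0],1],[[0.004,0.0004,0],[0,0,0],1]]'; python3 -c "
from h import *
s=st();m=R.from_rotvec(s['tool_rot']).as_matrix();print('tip',s['ee_pos']+73*m[:,0])
s=cam('side');cv2.imwrite('pics/s2.png',cv2.resize(s['color'][185:345,185:325],None,fx=4,fy=4,interpolation=2)[:600,:,::-1])"
```

```text
t: 3.55
ee_pos: [505.2, -94.8, 228.9]
tool_rot: [0.922, 1.392, -1.058]
wrist_force: [-8.1, 1.7, 16.2]
width: 0.001
t 3.55 pos [505.2 -94.8 228.9] rot [ 0.922  1.392 -1.058] F [-8.07  1.7  16.15] M [ 0.211  1.409 -0.085] w 0.0011374030643768744 q [-0.213 -0.168  1.843 -0.052  1.548  1.058]
tip [498.51759285 -97.18358723 156.22743687]
```

View pics/s2.png

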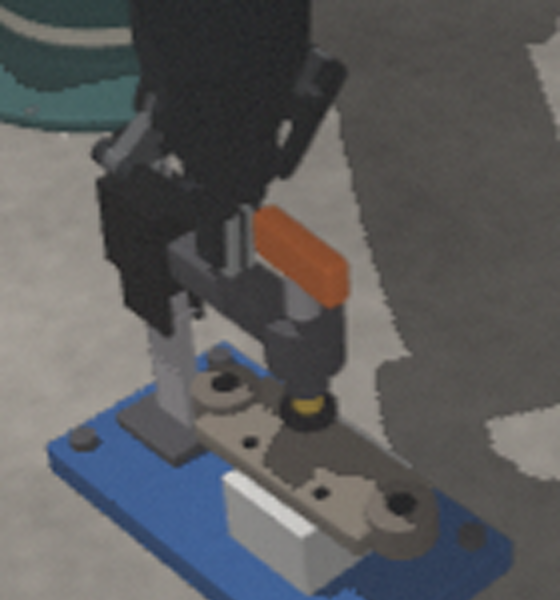

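The jaw is sliding, and the foot is about 25 mm from the bracket. The push is a bit high because the tilted fingertip bears on its screw-side edge, too far out along the arm. I'll lift a little and shift about 9 mm towards the bar.

```bash
python3 -m jog '[[[-0.005,0,0],[0,0,0],1],[[0,0,0],[0,0,0],1],[[0,-0.0125,0],[0,0,0],1],[[0,0,0],[0,0,0],1]]'; python3 -c "
from h import *
s=st();m=R.from_rotvec(s['tool_rot']).as_matrix();t=s['ee_pos']+73*m[:,0];print('tip',t,m.round(3)); print('from bar',(t-[446.2,-113.7,0])@YD, (t-[446.2,-113.7,0])@[-.302,.953,0])
"
```

```text
t: 4.0
ee_pos: [496.0, -97.5, 233.3]
tool_rot: [0.922, 1.392, -1.057]
wrist_force: [0.1, 0.8, 0.9]
width: -0.002
t 4.0 pos [496.  -97.5 233.3] rot [ 0.922  1.392 -1.057] F [0.12 0.79 0.94] M [-0.005 -0.083 -0.022] w -0.0018683054387248978 q [-0.222 -0.19   1.856 -0.053  1.558  1.048]
tip [489.28675989 -99.90346672 160.60966797] [[-0.091  0.95   0.299]
 [-0.033  0.298 -0.954]
 [-0.995 -0.097  0.004]]
from bar 45.24151556058198 0.13589473293386578
```

```bash
python3 -m jog '[[[0.005,0.0005,0],[0,0,0],1],[[0.003,0.0003,0],[0,0,0],1],[[0.003,0.0003,0],[0,0,0],1],[[0.003,0.0003,0],[0,0,0],1]]'; python3 -m jog '[[[0.003,0.0003,0],[0,0,0],1],[[0.003,0.0003,0],[0,0,0],1],[[0.003,0.0003,0],[0,0,0],1]]'
```

```text
t: 4.4
ee_pos: [495.9, -97.6, 223.4]
tool_rot: [0.923, 1.391, -1.057]
wrist_force: [-4.4, -0.3, 8.5]
width: -0.004
t: 4.7
ee_pos: [495.9, -97.6, 217.4]
tool_rot: [0.923, 1.391, -1.057]
wrist_force: [-4.9, 1.3, 8.7]
width: -0.001
```

```bash
python3 -m jog '[[[0.003,0.0003,0],[0,0,0],1],[[0.003,0.0003,0],[0,0,0],1],[[0.003,0.0003,0],[0,0,0],1]]'; python3 -c "
from h import *
s=cam('side');cv2.imwrite('pics/s3.png',cv2.resize(s['color'][185:345,185:325],None,fx=4,fy=4,interpolation=2)[:600,:,::-1])"
```

```text
t: 5.0
ee_pos: [495.9, -97.6, 211.5]
tool_rot: [0.922, 1.391, -1.057]
wrist_force: [-3.3, 1.7, 9.2]
width: 0.002
```

View pics/s3.png

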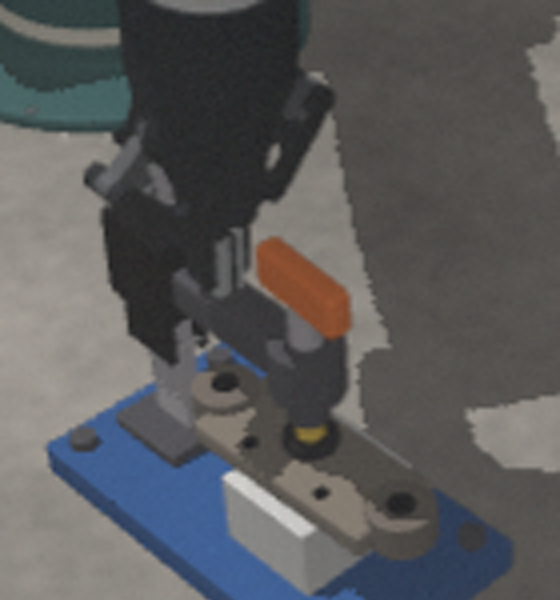

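The foot is a few mm above the bracket, at (312,440) in the zoomed view. I'll use small steps from here.

```bash
for i in 1 2 3; do python3 -m jog '[[[0.002,0.0002,0],[0,0,0],1],[[0.002,0.0002,0],[0,0,0],1]]' | egrep 'ee|force'; done
```

```text
ee_pos: [495.9, -97.6, 208.6]
wrist_force: [-3.1, -0.2, 6.8]
ee_pos: [495.8, -97.6, 205.8]
wrist_force: [-4.7, 1.0, 7.5]
ee_pos: [495.5, -97.7, 203.1]
wrist_force: [-4.6, 0.8, 8.6]
```

```bash
python3 -m jog '[[[0.0015,0.00015,0],[0,0,0],1]]' | egrep 'ee|force';python3 -m jog '[[[0.0015,0.00015,0],[0,0,0],1]]' | egrep 'ee|force'
```

```text
ee_pos: [495.5, -97.8, 202.3]
wrist_force: [-3.9, 1.0, 11.2]
ee_pos: [495.5, -97.8, 201.7]
wrist_force: [-4.4, 0.8, 11.1]
```

```bash
python3 -m jog '[[[0.001,0.0001,0],[0,0,0],1],[[0.001,0.0001,0],[0,0,0],1]]' | egrep 'ee|force'; python3 -c "
from h import *
s=cam('side');cv2.imwrite('pics/s4.png',cv2.resize(s['color'][205:345,185:325],None,fx=4,fy=4,interpolation=2)[:600,:,::-1])"
```

```text
ee_pos: [495.4, -97.8, 201.4]
wrist_force: [-5.7, 0.9, 11.0]
```

View pics/s4.png

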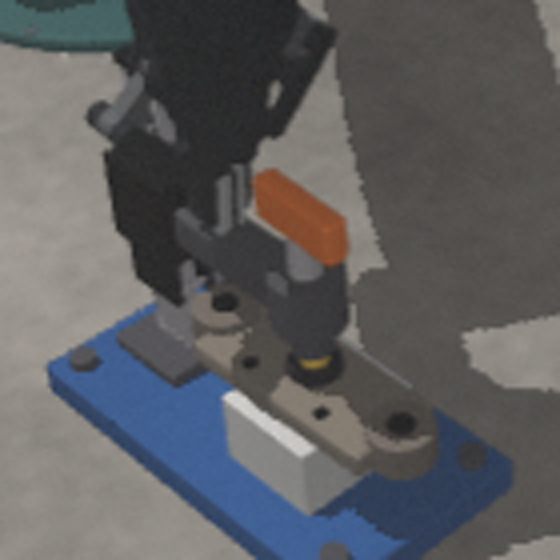

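```bash
cat >> h.py <<'E'
def tilt(k):
    hsv=cv2.cvtColor(k['color'],cv2.COLOR_RGB2HSV); m=cv2.inRange(hsv,(3,150,80),(18,255,255))
    b=np.zeros_like(m); b[205:340,185:325]=1; m*=b; v,u=np.nonzero(m); P=pts(k,np.c_[u,v]); P=P[~np.isnan(P[:,0])]
    a=(P-[446.2,-113.7,0])@YD
    # upper envelope per slice along arm
    bins=np.arange(np.percentile(a,4),np.percentile(a,96),5); zz=[];aa=[]
    for b0 in bins:
        q=P[(a>=b0)&(a<b0+5),2]
        if len(q)>8: zz.append(np.percentile(q,85)); aa.append(b0+2.5)
    f=np.polyfit(aa,zz,1); print('handle slope',f[0].round(4),'z at 110',np.polyval(f,110).round(1), 'n',len(P))
    m=cv2.inRange(hsv,(20,110,50),(36,255,255))*b; v,u=np.nonzero(m); print('yellow px',len(u),'rows',(v.min(),v.max()) if len(u) else None)
E
python3 - <<'E'
from h import *
st(); 
for i in range(3): tilt(cam('side'))
im=cv2.imread('pics/side0.png')[:,:,::-1]
E
python3 -m jog '[[[0.002,0.0002,0],[0,0,0],1],[[0.002,0.0002,0],[0,0,0],1]]' | egrep 'ee|force'
python3 -c "
from h import *
tilt(cam('side'));st()"
```

```text
t 6.1 pos [495.4 -97.8 201.4] rot [ 0.921  1.392 -1.059] F [-5.52  1.34 12.23] M [ 0.178  1.012 -0.059] w -0.00014761271957171066 q [-0.222 -0.172  1.893 -0.054  1.503  1.052]
handle slope 0.0064 z at 110 176.4 n 273
yellow px 12 rows (np.int64(295), np.int64(296))
handle slope -0.0006 z at 110 176.5 n 275
yellow px 12 rows (np.int64(295), np.int64(296))
handle slope 0.0164 z at 110 176.4 n 273
yellow px 12 rows (np.int64(295), np.int64(296))
ee_pos: [495.4, -97.8, 200.1]
wrist_force: [-8.4, 1.9, 16.5]
handle slope -0.022 z at 110 175.2 n 272
yellow px 8 rows (np.int64(295), np.int64(296))
t 6.5 pos [495.4 -97.8 200.1] rot [ 0.921  1.391 -1.059] F [-7.26  1.69 15.29] M [ 0.289  1.327 -0.004] w 0.00016403489778843503 q [-0.222 -0.171  1.894 -0.054  1.501  1.052]
```

```bash
python3 -c "
from h import *
s=cam('side','s5full');cv2.imwrite('pics/s5.png',cv2.resize(s['color'][235:315,205:285],None,fx=7,fy=7,interpolation=2)[:,:,::-1]);st()"
```

```text
t 6.55 pos [495.4 -97.8 200.1] rot [ 0.921  1.391 -1.059] F [-8.11  2.73 13.95] M [ 0.218  1.3   -0.104] w -0.00040044344999476205 q [-0.222 -0.171  1.894 -0.054  1.501  1.052]
```

View pics/s5.png

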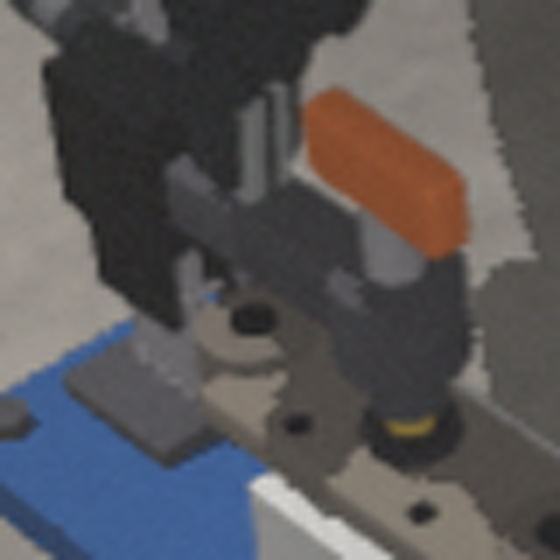

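```bash
python3 - <<'E'
from h import *
acc=[]
c=cam('side')
for n in range(1):
    for zu,zv in [(180,165),(185,180),(195,175),(205,190),(215,200),(225,205),(345,285),(110,90),(80,90)]:
        u,v=205+zu/7,235+zv/7; P=pts(c,[[round(u),round(v)]])[0]; print((zu,zv),P.round(1),'along',((P-[446.2,-113.7,0])@YD).round(1),c['color'][round(v),round(u)])
E
python3 - <<'E'
import cv2,numpy as np
# NCC tracking, start vs now, sub-pixel by upsampling
A=cv2.imread('pics/side0.png',0);B=cv2.imread('pics/s5full.png',0)
U=4
up=lambda x:cv2.resize(x,None,fx=U,fy=U,interpolation=cv2.INTER_CUBIC)
for nm,(x0,x1,y0,y1) in {'collar low':(211,226,248,266),'handle':(250,272,235,257),'foot housing':(250,272,262,280)}.items():
    t=up(A[y0:y1,x0:x1]); S=up(B[y0-10:y1+40,x0-10:x1+15]); r=cv2.matchTemplate(S,t,cv2.TM_CCOEFF_NORMED); _,m,_,l=cv2.minMaxLoc(r); print(nm,'shift px',l[0]/U-10,l[1]/U-10,'score',round(m,3))
E
```

```text
(180, 165) [ 477.5 -114.1  127.2] along 29.8 [88 87 91]
(185, 180) [ 479.7 -115.2  124.2] along 31.5 [77 78 80]
(195, 175) [ 482.  -111.7  127. ] along 34.7 [85 83 87]
(205, 190) [ 486.5 -111.6  125.1] along 39.0 [82 81 84]
(215, 200) [ 492.7 -110.   124. ] along 45.4 [68 66 68]
(225, 205) [ 495.2 -108.8  125.4] along 48.2 [76 74 78]
(345, 285) [551.4 -96.9 132.7] along 105.4 [87 85 90]
(110, 90) [ 451.  -123.3  139.3] along 1.6 [49 49 49]
(80, 90) [ 444.9 -131.5  138.2] along -6.6 [46 45 46]
collar low shift px 2.25 15.5 score 0.88
handle shift px -2.25 24.5 score 0.657
foot housing shift px 1.25 13.75 score 0.69
```

The jaw has rocked nose-up: the slope changed by about +0.08 rad from the start, and the push rose to about 14 N with the stem slightly in. That meets step 1. Now I'll retreat, open and level the tool, and flip the wrist for screw range.

```bash
python3 -m jog '[[[-0.01,0,0],[0,0,0],1],[[-0.03,0,0],[0,0,0],1],[[-0.06,0,0],[0,0,0],1],[[-0.03,0,0],[0,0,1],1],[[0,0,0],[-1,0,0],-1],[[0,0,0],[-1,0,0],-1],[[0,0,0],[-1,0,0],-1],[[0,0,0],[-1,0,0],-1],[[0,0,0],[-1,0,0],-1],[[0,0,0],[-1,0,0],-1],[[0,0,0],[-1,0,0],-1],[[0,0,0],[-1,0,0],-1],[[0,0,0],[-1,0,0],-1],[[0,0,0],[-1,0,0],-1],[[0,0,0],[-1,0,0],-1],[[0,0,0],[-1,0,0],-1],[[0,0,0],[-1,0,0],-1],[[0,0,0],[-1,0,0],-1],[[0,0,0],[-1,0,0],-1],[[0,0,0],[-1,0,0],-1]]'; python3 - <<'E'
from h import *
st();tilt(cam('side','s6full'))
c=cam('top','top6')
s=cv2.imread('pics/s6full.png');cv2.imwrite('pics/s6.png',cv2.resize(s[235:315,205:285],None,fx=7,fy=7,interpolation=2))
E
```

```text
t: 8.6
ee_pos: [505.5, -93.9, 299.4]
tool_rot: [-0.375, 1.53, 0.369]
wrist_force: [-0.6, 0.8, -0.5]
width: 0.999
t 8.6 pos [505.5 -93.9 299.4] rot [-0.375  1.53   0.369] F [-0.64  0.75 -0.45] M [0.002 0.047 0.011] w 0.9987722664800635 q [-2.340e-01 -2.430e-01  1.791e+00  1.000e-03  1.584e+00 -7.090e-01]
handle slope -0.0434 z at 110 176.3 n 280
yellow px 12 rows (np.int64(295), np.int64(296))
```

View pics/s6.png

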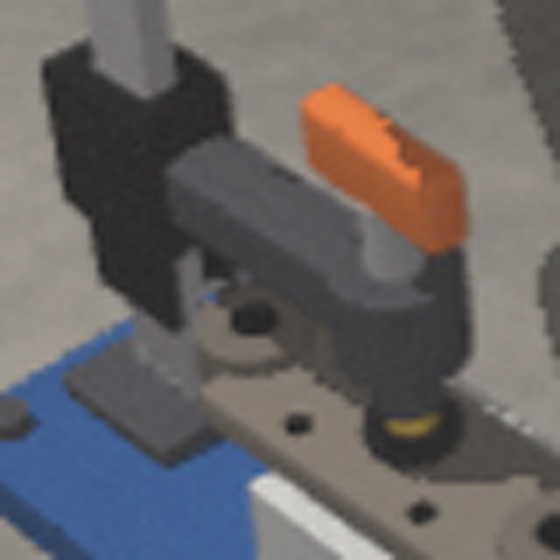

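The jaw stays nose-up and bound with the foot on the bracket, the stem at (412,425) in the zoom. Now I'll locate the handle.

```bash
python3 - <<'E'
from h import *
for n in ('side','top','wrist'):
    k=cam(n,'h_'+n); hsv=cv2.cvtColor(k['color'],cv2.COLOR_RGB2HSV); m=cv2.inRange(hsv,(3,150,60),(18,255,255))
    b=np.zeros_like(m)
    if n=='side': b[205:340,185:325]=1
    elif n=='top': b[180:320,320:450]=1
    else: b[:]=1
    m*=b; v,u=np.nonzero(m); print(n,len(u))
    if len(u)<30: continue
    P=pts(k,np.c_[u,v]);P=P[~np.isnan(P[:,0])]; zt=np.percentile(P[:,2],90); Q=P[P[:,2]>zt-4]
    print('top z',zt.round(1),'mean',Q.mean(0).round(1),cv2.minAreaRect(Q[:,:2].astype(np.float32)))
E
```

```text
side 282
top z 176.7 mean [551.7 -83.3 175.7] ((550.1341552734375, -82.94705200195312), (54.79491424560547, 11.25932788848877), 13.930201530456543)
top 0
wrist 2686
top z 177.4 mean [544.8 -80.9 176.3] ((544.86962890625, -81.24479675292969), (54.189178466796875, 13.60853099822998), 14.391952514648438)
```

View pics/h_wrist.png

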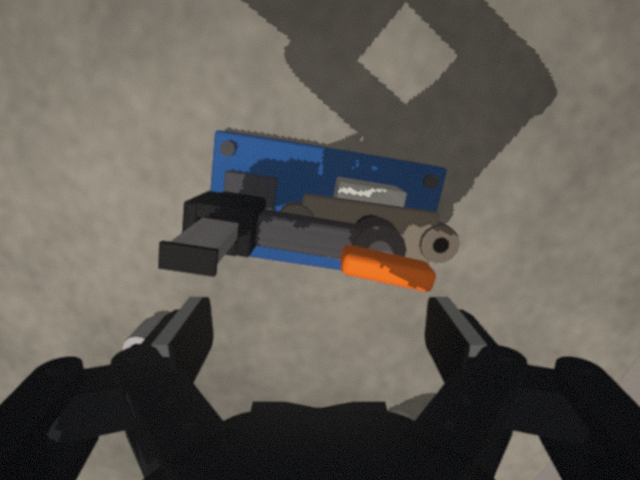

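```bash
python3 -c "
from h import *
plan([548.5,-81,280],Rt([-.969,-.245,0]))"
```

```text
t 8.85 pos [505.4 -93.9 299.5] rot [-0.369  1.531  0.363] F [ 0.39  0.68 -0.54] M [-0.045 -0.012 -0.063] w 0.9998483104578552 q [-2.340e-01 -2.430e-01  1.791e+00  1.000e-03  1.584e+00 -7.010e-01]
shift mm(tool) [19.9 -7.8 44.1] norm [ 0.0266 -0.0104  0.0588] rot deg [-77.39   0.16   0.58] norm [-12.899   0.026   0.096]
```

```bash
python3 -m jog '[[[0.013,-0.005,0.029],[0,0,0],-1],[[0.013,-0.005,0.029],[0,0,0],-1],[[0,0,0],[-1,0,0],-1],[[0,0,0],[-1,0,0],-1],[[0,0,0],[-1,0,0],-1],[[0,0,0],[-1,0,0],-1],[[0,0,0],[-1,0,0],-1],[[0,0,0],[-1,0,0],-1],[[0,0,0],[-1,0,0],-1],[[0,0,0],[-1,0,0],-1],[[0,0,0],[-1,0,0],-1],[[0,0,0],[-1,0,0],-1],[[0,0,0],[-1,0,0],-1],[[0,0,0],[-1,0,0],-1],[[0,0,0],[-0.9,0,0],-1],[[0,0,0],[0,0,0],-1]]'; python3 - <<'E'
from h import *
plan([548.5,-81,245],Rt([-.969,-.245,0]))
k=cam('wrist','h2_wrist'); hsv=cv2.cvtColor(k['color'],cv2.COLOR_RGB2HSV); m=cv2.inRange(hsv,(3,150,60),(18,255,255))
v,u=np.nonzero(m);P=pts(k,np.c_[u,v]);P=P[~np.isnan(P[:,0])]; zt=np.percentile(P[:,2],90); Q=P[P[:,2]>zt-4]
print('top z',zt.round(1),'mean',Q.mean(0).round(1),cv2.minAreaRect(Q[:,:2].astype(np.float32)))
E
```

```text
t: 10.45
ee_pos: [550.0, -80.4, 278.9]
tool_rot: [-1.405, 1.07, 1.391]
wrist_force: [0.2, -0.1, 0.6]
width: 1.0
t 10.45 pos [550.  -80.4 278.9] rot [-1.405  1.07   1.391] F [ 0.22 -0.12  0.6 ] M [-0.034  0.002  0.018] w 0.9997913090496846 q [-0.191 -0.141  1.737  0.     1.537 -2.023]
shift mm(tool) [33.9  1.9 -0. ] norm [ 0.0452  0.0025 -0.    ] rot deg [ 0.76 -0.21  0.46] norm [ 0.127 -0.035  0.077]
top z 177.4 mean [544.3 -82.2 176.2] ((545.164306640625, -81.84078979492188), (54.45427703857422, 13.71485710144043), 14.503475189208984)
```

View pics/h2_wrist.png

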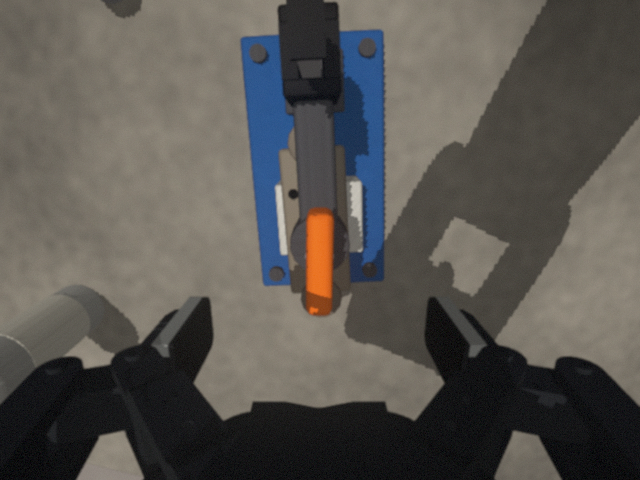

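```bash
python3 -m jog '[[[0.038,0.0013,0.0003],[0.1,0,0.05],-1],[[0.036,0.001,0.0003],[0,0,0],-1],[[0,0,0],[0,0,0],-1]]'; python3 -c "
from h import *
plan([547.8,-81.1,222],Rt([-.969,-.248,0]))"
```

```text
t: 10.8
ee_pos: [548.9, -80.6, 222.9]
tool_rot: [-1.385, 1.088, 1.374]
wrist_force: [0.1, -0.5, -0.6]
width: 0.998
t 10.8 pos [548.9 -80.6 222.9] rot [-1.385  1.088  1.374] F [ 0.13 -0.49 -0.58] M [-0.083 -0.007 -0.046] w 0.9980445074442127 q [-0.191 -0.116  1.806 -0.002  1.446 -1.995]
shift mm(tool) [ 0.9  1.2 -0.2] norm [ 0.0012  0.0015 -0.0003] rot deg [-0.95 -0.25  0.26] norm [-0.159 -0.042  0.043]
```

```bash
python3 -m jog '[[[0.001,0.0015,0],[-0.16,0,0],0.3],[[0,0,0],[0,0,0],0.5],[[0,0,0],[0,0,0],1],[[0,0,0],[0,0,0],1],[[0,0,0],[0,0,0],1],[[0,0,0],[0,0,0],1]]'; python3 -c "
from h import *
st(); cam('wrist','g')
tilt(cam('side','g_side'))"
```

```text
t: 11.4
ee_pos: [548.6, -80.8, 227.2]
tool_rot: [-1.396, 1.079, 1.38]
wrist_force: [-2.8, 1.5, -1.8]
width: 0.151
t 11.4 pos [548.6 -80.8 227.2] rot [-1.396  1.079  1.38 ] F [-2.82  1.54 -1.84] M [0.442 0.481 0.075] w 0.15119628830709278 q [-1.920e-01 -1.210e-01  1.803e+00 -1.000e-03  1.450e+00 -2.009e+00]
handle slope -0.4344 z at 110 183.8 n 119
yellow px 12 rows (np.int64(295), np.int64(296))
```

View pics/g.png

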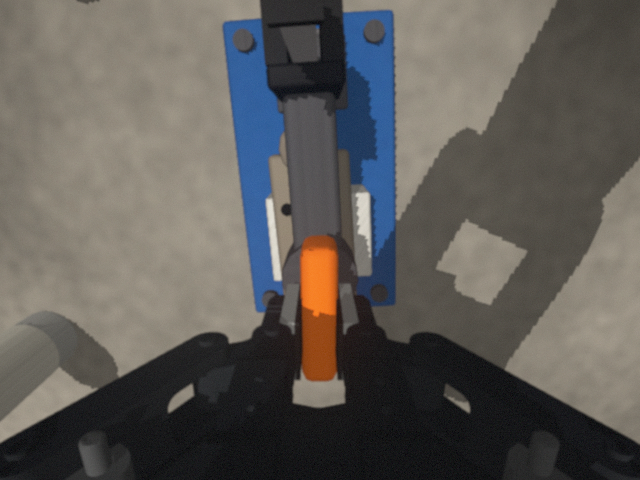

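View pics/g_side.png

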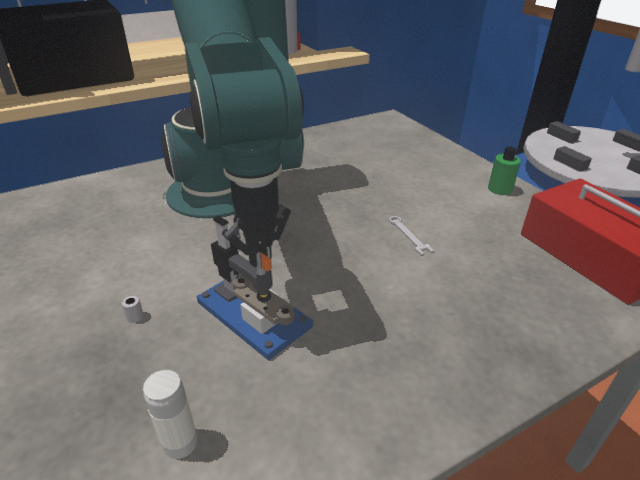

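The handle is gripped (width 0.15, about 13 mm) and the jaw hasn't moved. Now I'll turn it clockwise (+x) in small batches.

```bash
python3 -m jog '[[[0,0,0],[0.8,0,0],1],[[0,0,0],[0.8,0,0],1],[[0,0,0],[0.8,0,0],1],[[0,0,0],[0.8,0,0],1],[[0,0,0],[0.8,0,0],1],[[0,0,0],[0.8,0,0],1]]'; python3 - <<'E'
from h import *
st(); cam('wrist','g2'); tilt(cam('side','g2s'))
s=cv2.imread('pics/g2s.png');cv2.imwrite('pics/g2z.png',cv2.resize(s[235:315,205:285],None,fx=7,fy=7,interpolation=2))
E
```

```text
t: 12.1
ee_pos: [548.6, -82.0, 227.3]
tool_rot: [-1.013, 1.323, 0.996]
wrist_force: [-1.4, -1.0, 0.8]
width: 0.145
t 12.1 pos [548.6 -82.  227.3] rot [-1.013  1.323  0.996] F [-1.44 -1.03  0.79] M [0.314 0.426 0.272] w 0.14508082828819033 q [-0.193 -0.121  1.803 -0.004  1.45  -1.489]
handle slope -0.1378 z at 110 178.3 n 169
yellow px 7 rows (np.int64(295), np.int64(296))
```

View pics/g2.png

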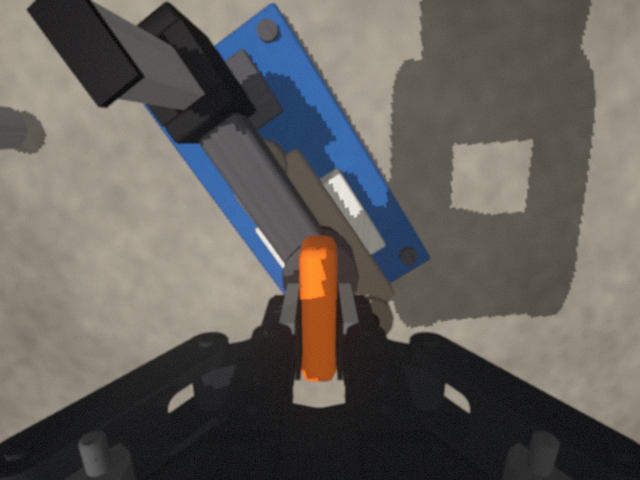

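View pics/g2z.png

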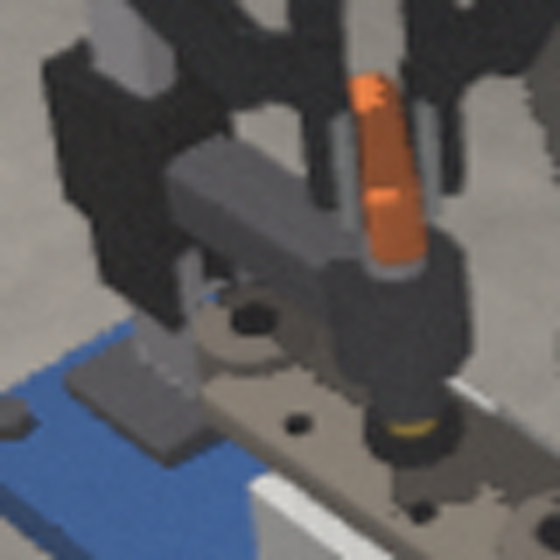

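The handle has turned 0.52 rad and the foot is loading, with less of the stem showing at (410,427) in the zoom. I'll calibrate a sub-pixel stem measurement against the free stem in the first picture.

```bash
cat >> h.py <<'E'
def stem(fn):
    im=cv2.imread('pics/%s.png'%fn).astype(float); y=im[:,:,1]-im[:,:,0]+ im[:,:,2]-im[:,:,0]
    sub=y[265:302,250:275].copy(); sub[sub<35]=0
    # restrict to blob nearest lower area
    hsv=cv2.cvtColor(im.astype(np.uint8),cv2.COLOR_BGR2HSV)[265:302,250:275]; ok=(hsv[:,:,0]>15)&(hsv[:,:,0]<40)&(hsv[:,:,1]>90)
    w=np.where(ok,sub,0); cols=w.sum(0); pk=w.max(); cc=np.argsort(cols)[-5:]
    prof=w[:,cc].mean(1); print(fn,'npx',int(ok.sum()),'area/peak',round(w.sum()/pk,2),'height px',round(prof.sum()/prof.max(),2),'prof',prof[prof>0].round(0))
E
python3 - <<'E'
from h import *
for f in ('side0','s5full','s6full','g_side','g2s'): stem(f)
E
```

```text
side0 npx 28 area/peak 21.78 height px 3.41 prof [ 98. 122. 126.  83.]
s5full npx 15 area/peak 9.8 height px 1.69 prof [ 72. 118.   9.]
s6full npx 17 area/peak 11.83 height px 1.95 prof [106. 122.   9.]
g_side npx 17 area/peak 12.25 height px 2.05 prof [120. 124.  10.]
g2s npx 10 area/peak 7.27 height px 1.52 prof [ 46. 108.  10.]
```

```bash
python3 -m jog '[[[0,0,0],[0.8,0,0],1],[[0,0,0],[0.8,0,0],1],[[0,0,0],[0.8,0,0],1],[[0,0,0],[0.8,0,0],1]]'; python3 - <<'E'
from h import *
st(); cam('side','g3s'); stem('g3s');cam('side','g3t'); stem('g3t'); stem('g2s')
s=cv2.imread('pics/g3s.png');cv2.imwrite('pics/g3z.png',cv2.resize(s[235:315,205:285],None,fx=7,fy=7,interpolation=2))
A=cv2.imread('pics/g2s.png',0);B=cv2.imread('pics/g3s.png',0);D=cv2.imread('pics/g_side.png',0)
E
```

```text
t: 12.6
ee_pos: [548.2, -82.8, 227.4]
tool_rot: [-0.76, 1.433, 0.743]
wrist_force: [-4.6, -1.8, 1.4]
width: 0.149
t 12.6 pos [548.2 -82.8 227.4] rot [-0.76   1.433  0.743] F [-4.55 -1.76  1.41] M [0.377 0.488 0.251] w 0.1492925605729349 q [-0.194 -0.121  1.803 -0.006  1.451 -1.158]
g3s npx 8 area/peak 5.8 height px 1.18 prof [ 11. 114.  10.]
g3t npx 9 area/peak 6.3 height px 1.27 prof [ 11. 114.  20.]
g2s npx 10 area/peak 7.27 height px 1.52 prof [ 46. 108.  10.]
```

View pics/g3z.png

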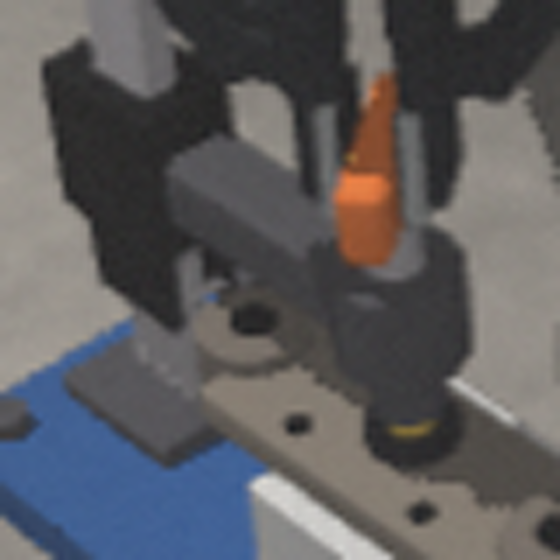

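```bash
python3 -m jog '[[[0,0,0],[0.9,0,0],1],[[0,0,0],[0.9,0,0],1],[[0,0,0],[0.9,0,0],1]]'; python3 - <<'E'
from h import *
st(); cam('side','g4s'); stem('g4s')
k=cam('side','g4t'); stem('g4t'); tilt(k)
s=cv2.imread('pics/g4s.png');cv2.imwrite('pics/g4z.png',cv2.resize(s[235:315,205:285],None,fx=7,fy=7,interpolation=2))
E
```

```text
t: 13.0
ee_pos: [548.2, -83.4, 228.2]
tool_rot: [-0.547, 1.497, 0.531]
wrist_force: [-5.3, -2.0, 10.5]
width: 0.147
t 13.0 pos [548.2 -83.4 228.2] rot [-0.547  1.497  0.531] F [-5.26 -2.01 10.53] M [0.39  1.123 0.243] w 0.14747606927267526 q [-0.194 -0.122  1.802 -0.006  1.451 -0.883]
g4s npx 8 area/peak 5.85 height px 1.18 prof [ 11. 114.  10.]
g4t npx 9 area/peak 6.54 height px 1.36 prof [ 27. 105.  10.]
handle slope -0.2646 z at 110 179.6 n 127
yellow px 6 rows (np.int64(295), np.int64(296))
```

View pics/g4z.png

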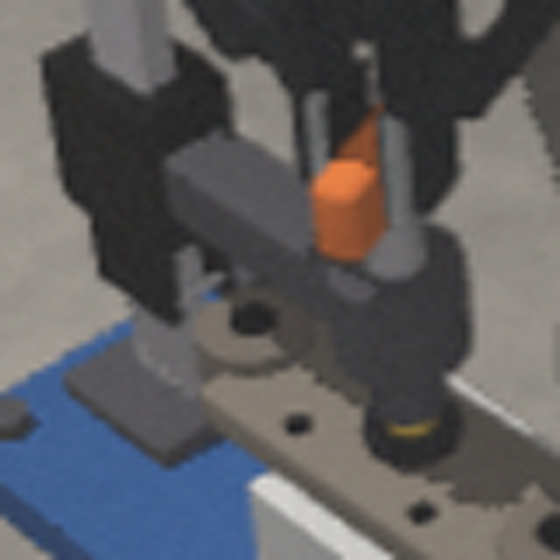

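```bash
python3 -m jog '[[[-0.0007,0,0],[0,0,0],1],[[0,0,0],[0,0,0],1],[[0,0,0],[0,0,0],1]]'; python3 - <<'E'
from h import *
st(); cam('side','g5s'); stem('g5s')
E
```

```text
t: 13.4
ee_pos: [547.8, -83.4, 230.1]
tool_rot: [-0.558, 1.495, 0.541]
wrist_force: [-3.3, -1.1, 0.6]
width: 0.153
t 13.4 pos [547.8 -83.4 230.1] rot [-0.558  1.495  0.541] F [-3.34 -1.05  0.58] M [ 0.527  0.341 -0.041] w 0.15307298849695264 q [-0.195 -0.124  1.8   -0.006  1.455 -0.897]
g5s npx 18 area/peak 12.23 height px 2.0 prof [102. 121.  19.]
```

The jaw settled up a notch and the stem came back out. I'll keep turning, letting the tool float with the handle.

```bash
python3 -m jog '[[[0,0,0],[0.9,0,0],1],[[0,0,0],[0.9,0,0],1],[[0,0,0],[0.9,0,0],1],[[0,0,0],[0.9,0,0],1],[[0,0,0],[0.9,0,0],1],[[0,0,0],[0,0,0],1]]'; python3 - <<'E'
from h import *
st(); cam('side','g6s'); stem('g6s')
E
```

```text
t: 14.05
ee_pos: [546.8, -84.2, 230.1]
tool_rot: [-0.187, 1.559, 0.171]
wrist_force: [-5.4, -1.1, 1.8]
width: 0.153
t 14.05 pos [546.8 -84.2 230.1] rot [-0.187  1.559  0.171] F [-5.42 -1.14  1.8 ] M [ 0.351  0.254 -0.032] w 0.1529897970305228 q [-0.196 -0.124  1.801 -0.008  1.458 -0.423]
g6s npx 9 area/peak 6.83 height px 1.42 prof [ 34. 105.   9.]
```

```bash
python3 -m jog '[[[0,0,0],[0.9,0,0],1],[[0,0,0],[0.9,0,0],1],[[0,0,0],[0.9,0,0],1],[[0,0,0],[0.9,0,0],1],[[0,0,0],[0,0,0],1]]'; python3 - <<'E'
from h import *
st(); cam('side','g7s'); stem('g7s')
s=cv2.imread('pics/g7s.png');cv2.imwrite('pics/g7z.png',cv2.resize(s[235:315,205:285],None,fx=7,fy=7,interpolation=2))
E
```

```text
t: 14.6
ee_pos: [545.7, -84.3, 230.2]
tool_rot: [0.108, 1.565, -0.123]
wrist_force: [-5.5, -0.9, 2.2]
width: 0.152
t 14.6 pos [545.7 -84.3 230.2] rot [ 0.108  1.565 -0.123] F [-5.46 -0.85  2.2 ] M [0.407 0.242 0.006] w 0.15177518689793595 q [-0.196 -0.125  1.802 -0.01   1.461 -0.047]
g7s npx 6 area/peak 4.55 height px 1.0 prof [99.]
```

View pics/g7z.png

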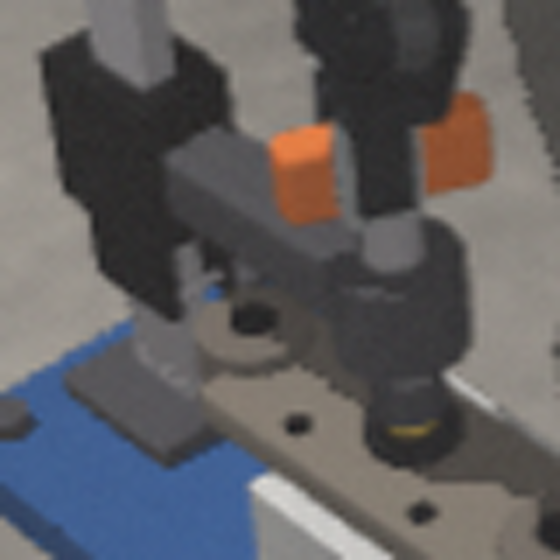

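About half the stem appears to be in: roughly 0.85 px visible against 3.41 px free, or about 6 mm. I'll open, rise and recheck.

```bash
python3 -m jog '[[[0,0,0],[0,0,0],0.3],[[0,0,0],[0,0,0],0],[[0,0,0],[0,0,0],0],[[-0.03,0,0],[0,0,0],0],[[-0.06,0,0],[0,0,0],0],[[-0.04,0,0],[0,0,0],0],[[0,0,0],[0,0,0],0]]'; python3 - <<'E'
from h import *
st(); tilt(cam('side','g8s')); stem('g8s');cam('side','g8t'); stem('g8t')
s=cv2.imread('pics/g8s.png');cv2.imwrite('pics/g8z.png',cv2.resize(s[235:315,205:285],None,fx=7,fy=7,interpolation=2))
E
```

```text
t: 15.35
ee_pos: [545.8, -83.1, 330.0]
tool_rot: [0.098, 1.566, -0.114]
wrist_force: [0.4, -0.2, -0.5]
width: 0.501
t 15.35 pos [545.8 -83.1 330. ] rot [ 0.098  1.566 -0.114] F [ 0.35 -0.19 -0.48] M [ 0.056 -0.013  0.006] w 0.5014219463701458 q [-0.193 -0.16   1.671 -0.01   1.626 -0.059]
handle slope -0.0524 z at 110 180.5 n 377
yellow px 6 rows (np.int64(295), np.int64(296))
g8s npx 11 area/peak 7.42 height px 1.47 prof [ 29. 103.  20.]
g8t npx 11 area/peak 7.36 height px 1.47 prof [ 30. 103.  19.]
```

View pics/g8z.png

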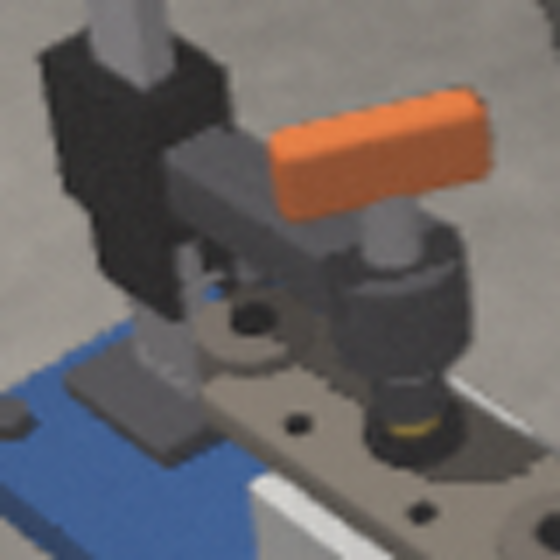

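On release it eased back to about 4.6 mm of compression, which is marginal. I'll take a close, low wrist view of the stem before deciding how much more to turn.

```bash
python3 -m jog '[[[0,0.06,0],[0,0,-1],0],[[0,0.06,0],[0,0,-1],0],[[0.04,0.04,0],[0,0,-1],0],[[0,0.03,0],[0,0,-1],0],[[0,0,0],[0,0,-1],0],[[0,0,0],[0,0,-1],0],[[0,0,0],[0,0,-1],0],[[0,0,0],[0,0,0],0]]'; python3 - <<'E'
from h import *
s=st(); m=R.from_rotvec(s['tool_rot']).as_matrix(); print(m.round(2))
k=cam('wrist','w9'); print(proj(k,[[551,-81,75]]))
plan([551,84,219],R.from_matrix(np.array([[0,0,1],[-.707,.707,0],[-.707,-.707,0]])))
E
```

```text
t: 16.25
ee_pos: [562.0, 51.4, 262.7]
tool_rot: [-0.514, 1.543, -0.708]
wrist_force: [0.4, 0.8, -0.2]
width: 0.498
t 16.25 pos [562.   51.4 262.7] rot [-0.514  1.543 -0.708] F [ 0.41  0.84 -0.21] M [ 0.328 -0.013 -0.033] w 0.4982059712876965 q [ 0.292  0.039  1.692 -0.702  1.75   0.414]
[[-0.1   0.09  0.99]
 [-0.69  0.71 -0.13]
 [-0.71 -0.7  -0.01]]
[[328.72492247 177.81697131]]
t 16.3 pos [562.2  51.2 263.2] rot [-0.51   1.544 -0.706] F [ 0.85  0.87 -0.92] M [ 0.348 -0.01  -0.02 ] w 0.49850251626517883 q [ 0.29   0.038  1.691 -0.699  1.749  0.414]
shift mm(tool) [ 10.1  53.2 -15. ] norm [ 0.0134  0.0709 -0.02  ] rot deg [-5.09 -5.82 -0.76] norm [-0.848 -0.97  -0.126]
```

View pics/w9.png

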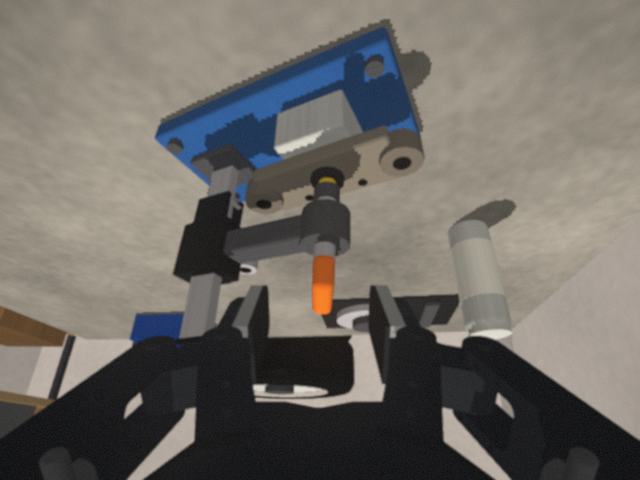

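```bash
python3 -m jog '[[[0.02,0.045,-0.008],[0,0,0],0],[[0.02,0.045,-0.007],[0,0,-0.5],0],[[0.02,0,0],[0,0,-0.5],0],[[0,0,0],[0,0,0],0]]'; python3 - <<'E'
from h import *
s=st()
k=cam('wrist','w10'); p=proj(k,[[551,-81,75]])[0]; print(p)
x,y=[int(round(a)) for a in p]
im=cv2.imread('pics/w10.png'); a=cv2.flip(im[max(0,y-40):y+70,x-60:x+60],-1); cv2.imwrite('pics/w10z.png',cv2.resize(a,None,fx=5,fy=5,interpolation=2))
E
```

```text
t: 16.7
ee_pos: [552.1, 68.6, 181.7]
tool_rot: [-0.583, 1.528, -0.778]
wrist_force: [0.4, -0.1, 0.2]
width: 0.502
t 16.7 pos [552.1  68.6 181.7] rot [-0.583  1.528 -0.778] F [ 0.38 -0.07  0.2 ] M [ 0.361 -0.092  0.003] w 0.5021187250780529 q [ 0.342  0.124  1.765 -0.747  1.707  0.547]
[345.62845909 255.71208701]
```

View pics/w10z.png

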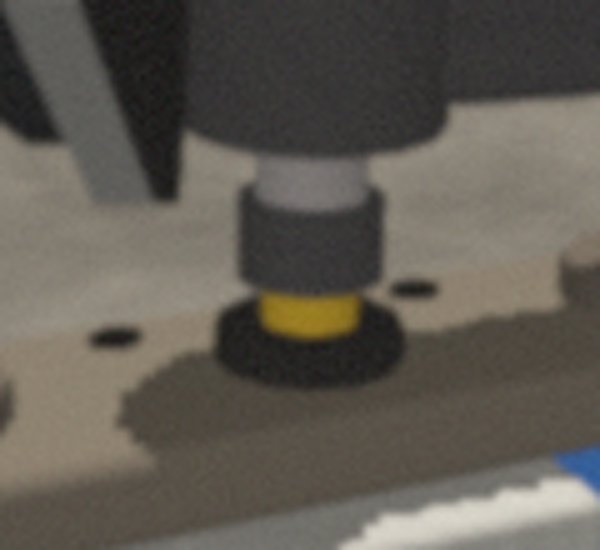

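The close view shows the yellow stem clearly, at x≈310 and y 293–337 in the zoom, with the foot flat on the bracket. I'll convert that to mm by geometry.

```bash
cat >> h.py <<'E'
def wstem(fn=None,x0=None):
    k=cam('wrist',fn); im=k['color']; hsv=cv2.cvtColor(im,cv2.COLOR_RGB2HSV)
    m=cv2.inRange(hsv,(20,110,60),(36,255,255)); n,l,s,c=cv2.connectedComponentsWithStats(m)
    i=1+np.argmax(s[1:,4]); v,u=np.nonzero(l==i); print('blob',s[i])
    P=pts(k,np.c_[u,v]); print('depth pts z range',np.percentile(P[:,2],[2,50,98]).round(1),'mean',np.nanmean(P,0).round(1))
    T=np.array(k['T']); C=T[:3,3]; mid=np.nanmedian(P,0); h=mid-C; h[2]=0; D=np.linalg.norm(h); h/=D; print('elev',np.degrees(np.arctan2(C[2]-mid[2],D)).round(1),'dist',np.linalg.norm(mid-C).round(1))
    uc=int(round(u.mean())); vv=np.arange(v.min()-4,v.max()+5)
    prof=np.array([im[a,uc-3:uc+4].astype(float).mean(0) for a in vv]); Y=prof[:,0]-prof[:,2]
    # subpixel half-max crossings
    hm=(Y.max()+np.median(np.r_[Y[:3],Y[-3:]]))/2; on=np.where(Y>hm)[0]; a,b=on[0],on[-1]
    va=vv[a]-(Y[a]-hm)/(Y[a]-Y[a-1]); vb=vv[b]+(Y[b]-hm)/(Y[b]-Y[b+1])
    # plane through stem front
    ends=[]
    for V in (va,vb):
        d=rays(k,[[uc,V]])[0]@T[:3,:3].T; t=((mid-C)@h)/(d@h); ends.append((C+d*t))
    zs=sorted(e[2] for e in ends); vis=zs[1]-zs[0]; wid=(u.max()-u.min()+1)
    el=np.arctan2(C[2]-mid[2],D); hid=3.2*np.tan(el); print('rows',va.round(2),vb.round(2),'z ends',np.round(zs,1),'visible mm',vis.round(2),'hidden',hid.round(2),'L',(vis+hid).round(2),'compress',(12-vis-hid).round(2))
E
python3 -c "
from h import *
wstem('w11')"
```

```text
blob [333 257  21  10 171]
depth pts z range [nan nan nan] mean [549.7 -75.6  82.2]
elev 21.2 dist 258.9
rows 257.69 265.35 z ends [79.4 85.2] visible mm 5.86 hidden 1.24 L 7.1 compress 4.9
```

Both views agree: about 5 mm in, or roughly 17 N, just inside the window. I'll go back and add about half a radian.

```bash
python3 -m jog '[[[-0.06,0,0],[0,0,0],0],[[-0.05,-0.05,0],[0,0,0],0],[[-0.04,-0.05,0],[0,0,1],0],[[0,-0.05,0],[0,0,1],0],[[0,-0.03,0],[0,0,1],0],[[0,0,0],[0,0,1],0],[[0,0,0],[0,0,1],0],[[0,0,0],[0,0,1],0],[[0,0,0],[0,0,1],0],[[0,0,0],[0,0,1],0],[[0,0,0],[0,0,0],0]]'; python3 - <<'E'
from h import *
k=cam('side','s12'); hsv=cv2.cvtColor(k['color'],cv2.COLOR_RGB2HSV); m=cv2.inRange(hsv,(3,150,60),(18,255,255)); b=np.zeros_like(m); b[205:340,185:325]=1; m*=b
v,u=np.nonzero(m);P=pts(k,np.c_[u,v]);P=P[~np.isnan(P[:,0])]; zt=np.percentile(P[:,2],90); Q=P[P[:,2]>zt-4]
print('top z',zt.round(1),'mean',Q.mean(0).round(1),cv2.minAreaRect(Q[:,:2].astype(np.float32)))
a=np.radians(14.3-112.4); print(np.cos(a),np.sin(a))
plan([548.5,-82,300],Rt([-np.cos(a),-np.sin(a),0]))
E
```

```text
t: 17.9
ee_pos: [552.3, 58.5, 382.5]
tool_rot: [0.136, 1.535, -0.073]
wrist_force: [-0.4, -1.0, 0.0]
width: 0.5
top z 181.0 mean [549.7 -83.7 180.1] ((548.5307006835938, -83.51156616210938), (53.01828384399414, 14.220657348632812), 81.40091705322266)
-0.1409012319375827 -0.9900236577165575
t 17.95 pos [552.3  58.5 382.6] rot [ 0.133  1.536 -0.076] F [0.29 0.55 0.5 ] M [-0.038 -0.003  0.003] w 0.4968178440548459 q [ 0.047 -0.173  1.599  0.033  1.679  0.185]
shift mm(tool) [  77.5 -142.9   12.6] norm [ 0.1033 -0.1905  0.0168] rot deg [ 0.45  1.7  -2.23] norm [ 0.075  0.283 -0.372]
```

```bash
python3 -m jog '[[[0.025,-0.06,0.004],[0,0.28,-0.37],0],[[0.025,-0.06,0.004],[0.075,0,0],0],[[0.025,-0.06,0.004],[0,0,0],0],[[0.015,0,0],[0,0,0],0],[[0,0,0],[0,0,0],0]]'; python3 - <<'E'
from h import *
a=np.radians(81.5)
plan([548.5,-82.5,226],Rt([np.cos(a),np.sin(a),0]))
cam('wrist','w13')
E
```

```text
t: 18.45
ee_pos: [543.5, -79.5, 316.1]
tool_rot: [0.098, 1.564, -0.118]
wrist_force: [-1.2, -0.4, 0.5]
width: 0.502
t 18.45 pos [543.5 -79.5 316.1] rot [ 0.098  1.564 -0.118] F [-1.2  -0.36  0.51] M [0.049 0.059 0.014] w 0.5015433990952964 q [-0.187 -0.165  1.698 -0.012  1.603 -0.05 ]
shift mm(tool) [90.2 -1.2  4.9] norm [ 0.1202 -0.0016  0.0065] rot deg [0.64 0.31 0.71] norm [0.107 0.052 0.118]
```

View pics/w13.png

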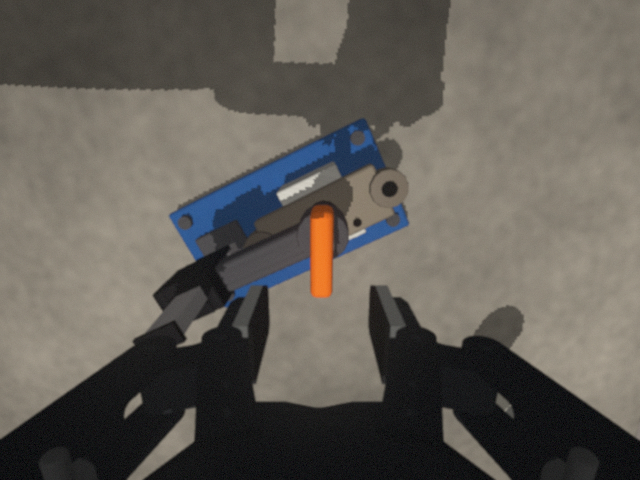

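```bash
python3 -m jog '[[[0.06,-0.001,0.0033],[0.1,0,0.1],0],[[0.06,-0.0006,0],[0,0,0],0],[[0,0,0],[0,0,0],0],[[0,0,0],[0,0,0],0.5],[[0,0,0],[0,0,0],1],[[0,0,0],[0,0,0],1],[[0,0,0],[0,0,0],1],[[0,0,0],[0,0,0],1]]'; python3 - <<'E'
from h import *
st(); cam('side','g14'); stem('g14')
E
```

```text
t: 19.3
ee_pos: [547.2, -76.0, 239.6]
tool_rot: [0.101, 1.56, -0.116]
wrist_force: [-5.7, -2.7, -10.2]
width: 0.148
t 19.3 pos [547.2 -76.  239.6] rot [ 0.101  1.56  -0.116] F [ -5.71  -2.67 -10.19] M [-0.69   0.356 -0.062] w 0.1484124637037401 q [-0.181 -0.132  1.792 -0.008  1.472 -0.041]
g14 npx 28 area/peak 21.64 height px 3.33 prof [ 67. 125. 129. 108.]
```

Pinching lifted the tool, and the stem now looks free. I need to look before going on.

```bash
python3 - <<'E'
from h import *
s=cv2.imread('pics/g14.png');cv2.imwrite('pics/g14z.png',cv2.resize(s[225:315,205:295],None,fx=6,fy=6,interpolation=2))
cam('wrist','g14w');st()
E
```

```text
t 19.4 pos [547.3 -75.9 239.6] rot [ 0.101  1.56  -0.116] F [-4.57 -1.16 -6.97] M [-0.433  0.324 -0.144] w 0.14703251640610493 q [-0.181 -0.132  1.792 -0.008  1.472 -0.042]
```

View pics/g14z.png

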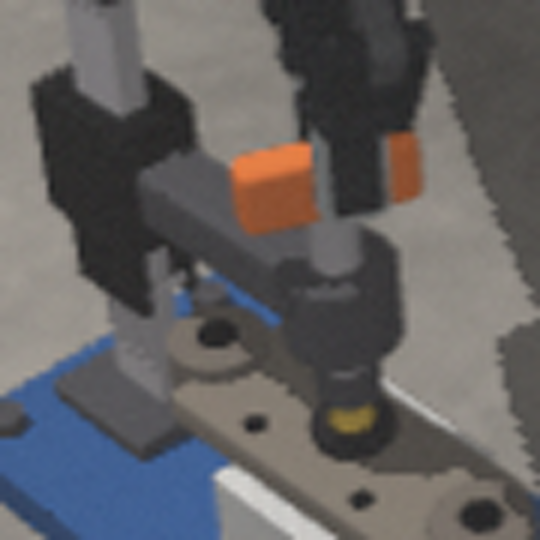

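View pics/g14w.png

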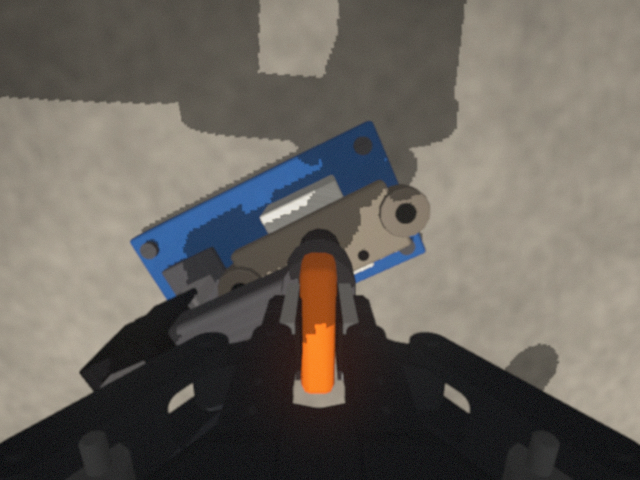

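The tool hadn't settled before it pinched, so it gripped high and pulled the jaw up by several mm, and the foot is now almost unloaded. I'll let go and push the jaw back down at the push point as before.

```bash
python3 -m jog '[[[0,0,0],[0,0,0],0.3],[[0,0,0],[0,0,0],-0.2],[[0,0,0],[0,0,0],-0.2],[[-0.03,0,0],[0,0,0],-0.2],[[-0.05,0,0],[0,0,0],-0.2],[[-0.03,0,0],[0,0,0],-0.2],[[0,0,0],[1,0,0],1],[[0,0,0],[1,0,0],1],[[0,0,0],[1,0,0],1],[[0,0,0],[1,0,0],1],[[0,0,0],[1,0,0],1],[[0,0,0],[1,0,0],1],[[0,0,0],[1,0,0],1],[[0,0,0],[1,0,0],1],[[0,0,0],[1,0,0],1],[[0,0,0],[1,0,0],1],[[0,0,0],[0,0,0],1]]'; python3 - <<'E'
from h import *
k=cam('side','s15'); tilt(k); stem('s15')
s=cv2.imread('pics/s15.png');cv2.imwrite('pics/s15z.png',cv2.resize(s[225:315,205:295],None,fx=6,fy=6,interpolation=2))
Rg=Rt(YD,-6); tip=np.array([489.3,-99.9,200]); plan(tip-73*Rg.as_matrix()[:,0],Rg)
E
```

```text
t: 21.1
ee_pos: [549.0, -72.7, 346.6]
tool_rot: [0.951, 1.318, -0.94]
wrist_force: [-0.1, -0.3, 0.3]
width: -0.004
handle slope -0.1565 z at 110 185.0 n 385
yellow px 20 rows (np.int64(293), np.int64(296))
s15 npx 22 area/peak 18.05 height px 2.93 prof [ 15. 120. 127. 109.]
t 21.15 pos [549.  -72.7 346.7] rot [ 0.948  1.319 -0.937] F [-0.08  0.25 -0.07] M [ 0.033 -0.016 -0.019] w -0.0007285359572244695 q [-0.174 -0.173  1.656 -0.009  1.624  1.046]
shift mm(tool) [ 72.7 -59.7   3.6] norm [ 0.097  -0.0795  0.0048] rot deg [ 2.41  1.51 -7.49] norm [ 0.401  0.252 -1.249]
```

View pics/s15z.png

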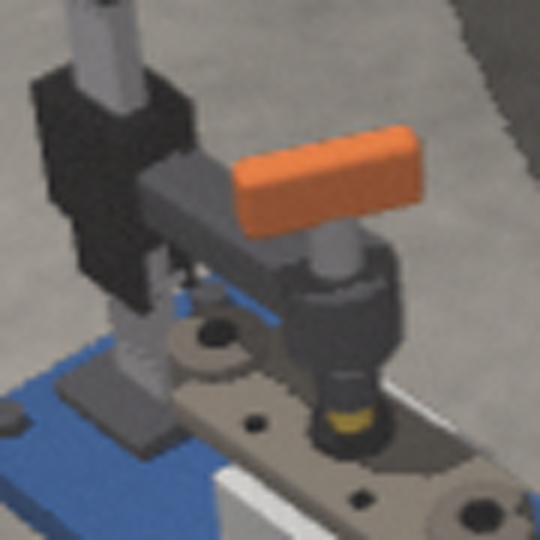

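```bash
python3 -m jog '[[[0,-0.04,0.0024],[0.2,0.125,-0.62],1],[[0,-0.04,0.0024],[0.2,0.125,-0.62],1],[[0,0,0],[0,0,0],1],[[0,0,0],[0,0,0],1]]'; python3 - <<'E'
from h import *
Rg=Rt(YD,-6); tip=np.array([489.3,-99.9,150]); plan(tip-73*Rg.as_matrix()[:,0],Rg)
E
```

```text
t: 21.55
ee_pos: [492.2, -96.4, 348.8]
tool_rot: [0.907, 1.407, -1.05]
wrist_force: [-0.0, 0.2, 0.8]
width: 0.001
t 21.55 pos [492.2 -96.4 348.8] rot [ 0.907  1.407 -1.05 ] F [-0.04  0.21  0.8 ] M [ 0.068 -0.115 -0.006] w 0.0005287337642981336 q [-0.221 -0.228  1.702 -0.055  1.759  1.022]
shift mm(tool) [125.1  17.1   2.6] norm [0.1668 0.0228 0.0034] rot deg [0.73 0.03 0.08] norm [0.121 0.005 0.014]
```

```bash
python3 -m jog '[[[0.055,0.0076,0.001],[0.12,0,0],1],[[0.055,0.0076,0.001],[0,0,0],1],[[0.05,0.0076,0.001],[0,0,0],1],[[0,0,0],[0,0,0],1],[[0,0,0],[0,0,0],1]]'; python3 - <<'E'
from h import *
Rg=Rt(YD,-6); tip=np.array([489.3,-99.9,140]); plan(tip-73*Rg.as_matrix()[:,0],Rg)
E
```

```text
t: 22.05
ee_pos: [500.1, -96.2, 227.5]
tool_rot: [0.912, 1.398, -1.047]
wrist_force: [-0.0, 0.4, 1.1]
width: 0.005
t 22.05 pos [500.1 -96.2 227.5] rot [ 0.912  1.398 -1.047] F [-0.02  0.4   1.06] M [ 0.05   0.026 -0.037] w 0.004725970331561835 q [-0.218 -0.178  1.854 -0.052  1.548  1.039]
shift mm(tool) [15.2 -2.3  0.1] norm [ 0.0203 -0.0031  0.0002] rot deg [ 0.57  0.21 -0.41] norm [ 0.094  0.035 -0.068]
```

```bash
python3 -m jog '[[[0.01,-0.003,0],[0.09,0,-0.06],1],[[0,0,0],[0,0,0],1],[[0.005,0,0],[0,0,0],1],[[0.003,0.0003,0],[0,0,0],1]]'|egrep 'ee|force'; for i in 1 2 3; do python3 -m jog '[[[0.002,0.0002,0],[0,0,0],1],[[0.002,0.0002,0],[0,0,0],1]]' | egrep 'ee|force'; done
```

```text
ee_pos: [498.5, -97.5, 219.4]
wrist_force: [0.8, -0.2, -0.7]
ee_pos: [498.7, -97.6, 216.8]
wrist_force: [-0.4, -0.1, 0.1]
ee_pos: [498.8, -97.7, 213.8]
wrist_force: [-0.0, -0.1, -0.1]
ee_pos: [498.8, -97.7, 210.6]
wrist_force: [-1.1, 0.2, 4.7]
```

```bash
for i in 1 2; do python3 -m jog '[[[0.002,0.0002,0],[0,0,0],1],[[0.002,0.0002,0],[0,0,0],1]]' | egrep 'ee|force'; done; python3 -c "
from h import *
cam('side','s16');stem('s16')"
```

```text
ee_pos: [498.8, -97.7, 208.3]
wrist_force: [-5.2, 0.9, 10.8]
ee_pos: [498.8, -97.8, 207.0]
wrist_force: [-7.8, 1.5, 13.7]
s16 npx 15 area/peak 10.68 height px 2.06 prof [ 11.  98. 103.]
```

```bash
for i in 1 2 ; do python3 -m jog '[[[0.003,0.0003,0],[0,0,0],1],[[0.003,0.0003,0],[0,0,0],1],[[0.003,0.0003,0],[0,0,0],1]]' | egrep 'ee|force';python3 -c "
from h import *
cam('side','s17');stem('s17')"; done
```

```text
ee_pos: [498.6, -97.8, 204.4]
wrist_force: [-10.6, 3.1, 21.4]
s17 npx 8 area/peak 5.65 height px 1.15 prof [112.  17.]
ee_pos: [498.5, -97.8, 203.2]
wrist_force: [-12.9, 2.6, 21.5]
s17 npx 5 area/peak 4.37 height px 1.0 prof [92.]
```

```bash
python3 -m jog '[[[-0.01,0,0],[0,0,0],1],[[-0.04,0,0],[0,0,0],1],[[-0.06,0,0],[0,0,0],1],[[-0.06,0,0],[0,0,0.9],0],[[0,0,0],[-1,0,0],0],[[0,0,0],[-1,0,0],0],[[0,0,0],[-1,0,0],0],[[0,0,0],[-1,0,0],0],[[0,0,0],[-1,0,0],0],[[0,0,0],[-1,0,0],0],[[0,0,0],[-1,0,0],0],[[0,0,0],[-1,0,0],0],[[0,0,0],[-1,0,0],0],[[0,0,0],[-1,0,0],0],[[0,0,0],[-0.6,0,0],0],[[0,0,0],[0,0,0],0]]'; python3 -c "
from h import *
k=cam('side','s18');stem('s18');tilt(k)
plan([548.5,-82.5,300],Rt([.148,.989,0]))"
```

```text
t: 25.8
ee_pos: [510.1, -92.6, 336.4]
tool_rot: [0.077, 1.561, -0.09]
wrist_force: [-0.3, -0.0, -0.0]
width: 0.496
s18 npx 10 area/peak 7.23 height px 1.42 prof [ 35. 105.   9.]
handle slope -0.123 z at 110 180.4 n 374
yellow px 7 rows (np.int64(295), np.int64(296))
t 25.85 pos [510.  -92.6 336.4] rot [ 0.078  1.561 -0.092] F [-0.88  0.14  1.26] M [ 0.034 -0.02  -0.056] w 0.5003071608203593 q [-0.226 -0.24   1.729 -0.007  1.642 -0.118]
shift mm(tool) [36.6 14.5 36.8] norm [0.0488 0.0193 0.0491] rot deg [2.28 0.52 0.46] norm [0.38  0.087 0.077]
```

The jaw is bound again with about 5 mm of stem in. Now I'll re-grip carefully, settling before closing.

```bash
python3 -m jog '[[[0.03,0.01,0.025],[0.38,0.08,0.08],0],[[0.03,0.01,0.025],[0,0,0],0],[[0,0,0],[0,0,0],0],[[0,0,0],[0,0,0],0]]'; python3 - <<'E'
from h import *
k=cam('wrist','w19'); hsv=cv2.cvtColor(k['color'],cv2.COLOR_RGB2HSV); m=cv2.inRange(hsv,(3,150,60),(18,255,255))
v,u=np.nonzero(m);P=pts(k,np.c_[u,v]);P=P[~np.isnan(P[:,0])]; zt=np.percentile(P[:,2],90); Q=P[P[:,2]>zt-4]
print('top z',zt.round(1),'mean',Q.mean(0).round(1),cv2.minAreaRect(Q[:,:2].astype(np.float32)))
plan([547,-82.5,226],Rt([.148,.989,0]))
E
```

```text
t: 26.25
ee_pos: [550.5, -82.6, 291.5]
tool_rot: [0.125, 1.565, -0.125]
wrist_force: [0.4, -0.2, 0.7]
width: 0.5
top z 182.0 mean [545.4 -79.9 180.9] ((545.1702880859375, -81.7165756225586), (55.312828063964844, 13.635091781616211), 81.91529083251953)
t 26.3 pos [550.4 -82.6 291.4] rot [ 0.125  1.565 -0.125] F [ 0.32 -0.05 -0.94] M [ 0.004 -0.032 -0.059] w 0.4976883801093331 q [-1.950e-01 -1.410e-01  1.716e+00  1.000e-03  1.564e+00 -3.600e-02]
shift mm(tool) [65.4 -0.5 -3.5] norm [ 0.0871 -0.0006 -0.0047] rot deg [-0.59  0.14 -0.02] norm [-0.099  0.023 -0.004]
```

```bash
python3 -m jog '[[[0.04,0,-0.003],[-0.1,0,0],0],[[0.04,0,-0.002],[0,0,0],0],[[0,0,0],[0,0,0],0],[[0,0,0],[0,0,0],0],[[0,0,0],[0,0,0],0]]'; python3 - <<'E'
from h import *
plan([547,-82.5,225],Rt([.148,.989,0]))
E
```

```text
t: 26.8
ee_pos: [546.5, -83.0, 237.3]
tool_rot: [0.118, 1.557, -0.12]
wrist_force: [-0.4, 0.0, -0.1]
width: 0.496
t 26.8 pos [546.5 -83.  237.3] rot [ 0.118  1.557 -0.12 ] F [-0.4   0.02 -0.06] M [-0.018  0.023  0.047] w 0.49609174645730364 q [-0.197 -0.131  1.795  0.     1.467 -0.045]
shift mm(tool) [12.3  0.5  0.3] norm [0.0165 0.0007 0.0004] rot deg [-0.17  0.61  0.01] norm [-0.029  0.102  0.002]
```

```bash
python3 -m jog '[[[0.012,0.0005,0],[0,0.1,0],0],[[0.006,0,0],[0,0,0],0],[[0,0,0],[0,0,0],0],[[0,0,0],[0,0,0],0]]'; python3 -m jog '[[[0,0,0],[0,0,0],0.4],[[0,0,0],[0,0,0],0.6],[[0,0,0],[0,0,0],0.72]]';python3 -c "
from h import *
cam('side','s20');stem('s20')"; python3 -m jog '[[[0,0,0],[0,0,0],1],[[0,0,0],[0,0,0],1]]';python3 -c "
from h import *
cam('side','s20');stem('s20')"
```

```text
t: 27.2
ee_pos: [547.5, -82.9, 226.3]
tool_rot: [0.119, 1.564, -0.12]
wrist_force: [-0.1, 0.9, 0.7]
width: 0.501
t: 27.5
ee_pos: [546.3, -82.5, 225.9]
tool_rot: [0.119, 1.569, -0.119]
wrist_force: [-11.9, 3.2, 2.4]
width: 0.152
s20 npx 8 area/peak 5.56 height px 1.17 prof [109.  19.]
t: 27.75
ee_pos: [546.0, -82.4, 226.3]
tool_rot: [0.119, 1.569, -0.119]
wrist_force: [-3.4, -0.8, 1.3]
width: 0.147
s20 npx 10 area/peak 6.62 height px 1.33 prof [ 24. 104.  10.]
```

A clean grip, with the stem unchanged. Turning on.

```bash
python3 -m jog '[[[0,0,0],[0.9,0,0],1],[[0,0,0],[0.9,0,0],1],[[0,0,0],[0.9,0,0],1],[[0,0,0],[0.9,0,0],1],[[0,0,0],[0,0,0],1],[[0,0,0],[0,0,0],1]]';python3 -c "
from h import *
cam('side','s21');stem('s21');cam('side','s21b');stem('s21b');st()"
```

```text
t: 28.4
ee_pos: [545.6, -82.3, 226.5]
tool_rot: [0.422, 1.531, -0.423]
wrist_force: [-3.7, 1.4, -0.1]
width: 0.153
s21 npx 4 area/peak 3.7 height px 1.0 prof [77.]
s21b npx 5 area/peak 4.17 height px 1.0 prof [86.]
t 28.5 pos [545.7 -82.3 226.5] rot [ 0.423  1.531 -0.423] F [-4.4   1.31  0.07] M [ 0.014 -0.13   0.007] w 0.15349248225936613 q [-0.196 -0.121  1.804 -0.     1.461  0.344]
```

```bash
python3 -m jog '[[[0,0,0],[0.8,0,0],1],[[0,0,0],[0.8,0,0],1],[[0,0,0],[0,0,0],1],[[0,0,0],[0,0,0],1]]';python3 -c "
from h import *
cam('side','s22');stem('s22');cam('side','s22b');stem('s22b');st()"; python3 -m jog '[[[0,0,0],[0,0,0],0.4],[[0,0,0],[0,0,0],0],[[0,0,0],[0,0,0],0]]';python3 -c "
from h import *
cam('side','s23');stem('s23');cam('side','s23b');stem('s23b');st()"
```

```text
t: 28.9
ee_pos: [545.5, -82.2, 226.6]
tool_rot: [0.55, 1.502, -0.551]
wrist_force: [-4.7, 0.2, 0.9]
width: 0.153
s22 npx 2 area/peak 1.86 height px 1.0 prof [29.]
s22b npx 4 area/peak 3.4 height px 1.0 prof [53.]
t 29.0 pos [545.6 -82.2 226.6] rot [ 0.551  1.502 -0.552] F [-4.34  0.44  0.12] M [ 0.08  -0.048 -0.029] w 0.15317101968724048 q [-0.196 -0.121  1.804 -0.     1.461  0.509]
t: 29.3
ee_pos: [545.8, -82.3, 226.5]
tool_rot: [0.548, 1.502, -0.549]
wrist_force: [0.4, -0.3, 0.7]
width: 0.498
s23 npx 5 area/peak 4.38 height px 1.0 prof [91.]
s23b npx 6 area/peak 4.75 height px 1.0 prof [91.]
t 29.4 pos [545.8 -82.3 226.5] rot [ 0.549  1.502 -0.549] F [-0.65  0.32  0.51] M [-0.005  0.041 -0.014] w 0.49957729638313797 q [-0.196 -0.121  1.804 -0.     1.46   0.505]
```

Released and holding. I'll rise and take the close wrist view again to verify.

```bash
python3 -m jog '[[[-0.03,0,0],[0,0,0],0],[[-0.06,0,0],[0,0,0],0],[[-0.06,0,0],[0,0,0],0],[[0,0,0],[-1,0,0],0],[[0,0,0],[-1,0,0],0],[[0,0,0],[-1,0,0],0],[[0,0,0],[-1,0,0],0],[[0,0,0],[-1,0,0],0],[[0,0,0],[0,0,0],0],[[0,0.06,0],[0,0,-1],0],[[0,0.06,0],[0,0,-1],0],[[0.04,0.04,0],[0,0,-1],0],[[0,0.03,0],[0,0,-1],0],[[0,0,0],[0,0,-1],0],[[0,0,0],[0,0,-1],0],[[0,0,0],[0,0,-1],0],[[0,0,0],[0,0,0],0]]'; python3 - <<'E'
from h import *
plan([552.1,68.6,181.7],R.from_rotvec([-.583,1.528,-.778]))
cam('side','s24');stem('s24')
E
```

```text
t: 31.1
ee_pos: [568.9, 52.7, 295.1]
tool_rot: [-0.456, 1.535, -0.743]
wrist_force: [0.7, -0.2, 0.3]
width: 0.502
t 31.1 pos [568.9  52.7 295.1] rot [-0.456  1.535 -0.743] F [ 0.69 -0.16  0.31] M [ 0.368 -0.109 -0.01 ] w 0.5020396925562113 q [ 0.285  0.038  1.636 -0.692  1.797  0.432]
shift mm(tool) [ 73.1  87.1 -21.6] norm [ 0.0975  0.1162 -0.0287] rot deg [-3.03 -0.87 -5.91] norm [-0.505 -0.146 -0.986]
s24 npx 5 area/peak 4.3 height px 1.0 prof [89.]
```

```bash
python3 -m jog '[[[0.02,0.045,-0.01],[-0.25,0,-0.5],0],[[0.035,0.045,-0.01],[-0.25,0,-0.5],0],[[0.035,0.02,-0.008],[0,0,0],0],[[0,0,0],[0,0,0],0]]'; python3 - <<'E'
from h import *
wstem('w25'); p=proj(env.camera('wrist'),[[551,-81,75]])[0]; print(p)
x,y=[int(round(a)) for a in p]
im=cv2.imread('pics/w25.png'); a=cv2.flip(im[max(0,y-40):y+70,x-60:x+60],-1); cv2.imwrite('pics/w25z.png',cv2.resize(a,None,fx=5,fy=5,interpolation=2))
E
```

```text
t: 31.55
ee_pos: [551.0, 63.9, 190.4]
tool_rot: [-0.558, 1.538, -0.779]
wrist_force: [-0.4, -0.0, 1.0]
width: 0.505
blob [338 248  21   8 135]
depth pts z range [nan nan nan] mean [550.1 -75.3  81.8]
elev 23.6 dist 257.6
rows 248.01 254.17 z ends [79.3 84.1] visible mm 4.77 hidden 1.4 L 6.17 compress 5.83
[348.20449471 243.57742869]
```

View pics/w25z.png

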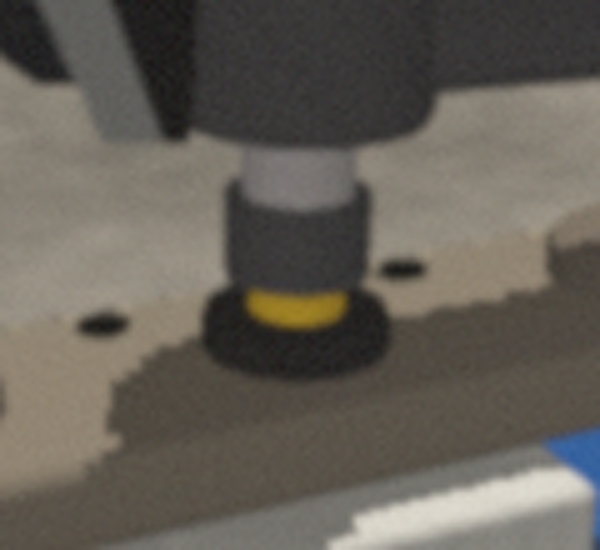

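About 6 mm in on this view, so half the stem is gone (about 20–23 N). Last, I'll back off and check the tilt and bystanders.

```bash
python3 -m jog '[[[-0.06,0,0],[0,0,0],0],[[-0.06,0,0],[0,0,0],0],[[0,0,0],[0,0,0],0],[[0,0,0],[0,0,0],0]]'; python3 - <<'E'
from h import *
k=cam('side','s26'); stem('s26'); st()
def armfit(fn,k):
    pass
# arm-top points: reflect grid along arm centre line, keep depth-consistent pts
def arm(k,z0):
    T=[]
    for a in np.arange(28,78,3):
        for b in (-9,-6,-3):   # toward side camera? sample across
            for sgn in (1,-1):
                w=np.array([446.2,-113.7,0])+a*YD+sgn*b*np.array([-.302,.953,0]); w[2]=z0
                uv=np.round(proj(k,w)[0]).astype(int); P=pts(k,[uv])[0]
                if abs(P[2]-z0)<7 : T.append([(P-[446.2,-113.7,0])@YD,P[2]])
    T=np.array(T); f=np.polyfit(T[:,0],T[:,1],1); r=T[:,1]-np.polyval(f,T[:,0]); g=abs(r)<2; f=np.polyfit(T[g,0],T[g,1],1); print('arm slope',f[0].round(4),'z@50',np.polyval(f,50).round(1),len(T),g.sum())
arm(k,132);arm(k,130)
im0=cv2.imread('pics/side0.png');im1=cv2.imread('pics/s26.png')
for nm,(x0,x1,y0,y1) in {'socket':(120,150,290,325),'can':(140,205,365,460),'spanner':(385,435,212,258),'bracket boss':(272,298,300,320)}.items():
    r=cv2.matchTemplate(im1[y0-10:y1+10,x0-10:x1+10],im0[y0:y1,x0:x1],cv2.TM_CCOEFF_NORMED);_,m,_,l=cv2.minMaxLoc(r);print(nm,l[0]-10,l[1]-10,round(m,2))
cv2.imwrite('pics/s26z.png',cv2.resize(im1[225:325,195:305],None,fx=5,fy=5,interpolation=2))
E
```

```text
t: 32.05
ee_pos: [565.8, 132.7, 265.8]
tool_rot: [-0.539, 1.528, -0.778]
wrist_force: [-0.1, -0.6, -1.7]
width: 0.496
s26 npx 5 area/peak 4.38 height px 1.0 prof [89.]
t 32.1 pos [565.8 132.5 266.2] rot [-0.538  1.527 -0.778] F [0.06 0.   1.04] M [ 0.334 -0.083 -0.036] w 0.5013630709758203 q [ 0.42   0.13   1.605 -0.709  1.863  0.533]
arm slope 0.0517 z@50 131.9 82 81
arm slope 0.0444 z@50 131.6 89 87
socket 0 0 0.48
can 0 0 1.0
spanner 4 -10 0.3
bracket boss 0 0 0.91
```

View pics/s26z.png

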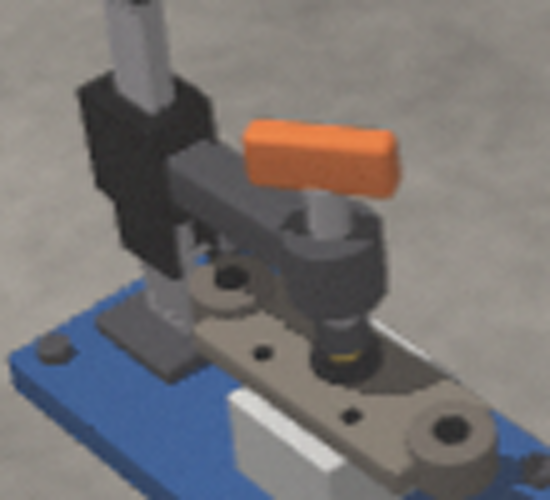

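```bash
python3 -c "
from h import *
env.finish_job(); st()"
```

```text
the job is handed in; nothing more can be done
the job is handed in; nothing more can be done
```

The bracket is clamped and the job is handed in at about 32 s of the 64 s allowed. It reported no verdict.

**What I did:** I slid the jaw down at the push point with about 9–16 N until the foot bore on the bracket and the jaw rocked nose-up. I then turned the handle clockwise about 2.5 rad in two grasps.

**What went wrong:** On the second grasp I closed the fingers before the tool had settled. They pulled the jaw up a few mm and the stem came almost fully out. I let go, pushed the jaw back down with up to 21 N, re-gripped carefully and finished tightening.

**Last checks:**

| Check | Result |
|---|---|
| Stem pushed in | 5.8 mm from the close wrist view, about 6.7 mm from the coarser side view (roughly 20–23 N; 16–32 N is wanted) |
| Jaw tilt | arm slope about +0.045 rad nose-up, so bound |
| Bracket and spray can | no shift in the pictures |
| Robot | clear of everything |

**Not confirmed:** The picture match for the socket and spanner was inconclusive (scores 0.48 and 0.3). I think this was changed shadows, since the arm never went near either. I only inferred foot force and tilt from pictures and push force, including for step 1, because nothing measures them directly.

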